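# Charge the sugar-lump grinder from a flap caddy

### The arm

A 6-joint arm with a two-finger parallel gripper is mounted at the origin on a cart in front of the work surface, level with it; the furniture and walls round the work are solid. World frame = base frame: x ahead of the robot, y to its left, z up, the work surface at z = 0. Lengths are in m, angles in degrees, forces in N, time in s.
With the tool pointing down it reaches from about 0.25 to 0.725 m from the base axis. Payload 4 kg.
Tool frame: the origin (TCP) lies on the centre line of the jaws, within the pads' length; the fingertips stand 22 mm ahead of it and the grasp point (between the pads) lies 3 mm ahead of it; z points along the fingers, y is the line along which they close (so a half turn about z gives the same grasp; the last joint's range is limited). The gripper opens to 85 mm and grips with 20 to 120 N. Pads are 22 mm wide; open, the fingers measure 114 mm over their backs; the gripper's body (76 mm by 85 mm) begins 54 mm behind the grasp point. The pads swing forward as they close: fully open they stand 13 mm farther back than shut.
Start: joints at [-76.146, 13.785, 0.286, 76.501, 0, 90], TCP at [0.12, -0.485, 0.253] pointing down, gripper open.
Joint ranges: [-155.79, 155.79], [-60.16, 107.12], [-62.33, 73.08], [-114, 123.19], [-81.49, 82.49], [-180, 180]. Speed limits (degrees/s): [159.86, 159.86, 180, 180, 180, 180].

### API

Orientations are given as a 3x3 rotation matrix whose columns are the frame's x, y, z axes.
In Python, from rig import * gives the robot as it stands.
- The arm moves only by the tool drive_tool, never from a script. Its argument "series" is one flat list of numbers, 7 for each row, row after row: the turn, a rotation vector about the tool's x, y, z as a fraction of full scale, then the shift along the tool's x, y, z as a fraction of full scale, then the opening, from 0 (shut) to 1 (fully open). A call has 1 to 12 rows; each row is the pose to reach, as a shift and turn from the pose commanded when the call began, along the tool's axes at that moment; what a row does not reach only later rows make up. Full scale, the value 1, is 150 mm for a shift and 90 degrees for a turn. A row lasts 1/12 s, in which the tool goes at most 41.7 mm and 7.16 degrees, less where a joint would pass 70% of its speed; a pose out of reach is approached as far as the arm can. A call with a number of a shift or a turn outside -1 to 1 is refused whole. A call with a gripper value outside its range is refused whole. The fingers move at their own pace and stop on an object; "squeeze" is the grip in N (left out, the last holds). Time passes only in rows, so rows that repeat a pose let the fingers close. It gives the time, the measured TCP pose, the force, the opening and the grip force at its end, in the units of the state.
- get_state(): the state, without advancing time (a new reading comes with each control period).
- snapshot(name): name is "scene" or "top"; returns the picture (420x560x3 uint8, red, green, blue); there is no depth.
- calibration(name): a dict with "fov_y" (degrees; the focal length in pixels is half the picture's height over the tangent of half this angle, whatever the lens; pixels are square), "cx", "cy" (the principal point, pixels), "eye" and "orientation" of the camera in the world. Camera axes: x right, y down, z forward; pixel columns grow to the right and rows downward; lengths in m; the calibration is good to about 2 mm. A picture is of the moment at which its call begins. calibration takes no time and is no camera call.
- close_job(): hands the job in; it is judged then, once.
The state is a dict: "time": time; "q": joint angles; "joint_vel": joint speeds; "joint_efforts": joint torques, N m; "eef_pos": TCP position; "tool_rot": TCP orientation; "ft_force": force on the tool from outside, world axes, zero at the start; "ft_torque": the same for the moment, N m; "opening": finger opening in m; "grasp_force": force on a finger pad.
Only numpy, scipy, OpenCV 4.12 (cv2) and the standard library are available. Lean on these libraries where they do the work, as an engineer would, in place of code of your own. Each camera call takes 0.05 s, during which the arm holds its last target. There are 200 camera calls.

### The job

Charge the grinder: first guide its selector lever through the zigzag gate from the near slot (off) to the middle dead-end slot (load), then lift the steel caddy by its handle and tip it over the grinder's bowl just far enough that its flap swings open and every sugar lump slides into the bowl - never upend it - and stand it back upright on its cork mat. Put the stray lumps lying in front, and any that spill, into the bowl too; only with all lumps in and the caddy back, seat the cover on the bowl, and last guide the lever from load to the far end slot (run). Leave the other things on the surface where they are.

Things in the scene. Friction and masses are not known exactly. Their poses are not given: they have to be found in the camera images.
- grinder: fixed white grinder, base 262 x 130 mm, 34 mm high, yaw varies. Origin: centre of its underside. Its x axis runs from the selector gate (near end) to the steel bowl (far end), y left, z up. Bowl: fixed open cup, 122 mm outside, 114 mm inside, centred at (65, 0) mm, rim at 96 mm, inner floor at 39 mm. Gate: aluminium plate over the near half, top at 48 mm.
- bowl_rim (a point): centre of the bowl's mouth at rim height, 57 mm above the bowl's inner floor; axes as the grinder's. A fixed rotor cone, 32 mm wide and 20 mm high, stands in the middle of the floor: lumps dropped there roll off it; spread them so that none lies within 8 mm of the rim, where the cover's plug goes
- gate_zero (a point): where lever_knob stands when both lever joints read 0; axes as the grinder's. The knob point is gate_zero + (lever_x, lever_y, 0) in the grinder's axes
- lever_knob (a point): grip point of the lever: a black block 20 x 20 mm, from 22 mm below to 14 mm above this point, on an 8 mm stem that runs in a 14 mm wide channel of the gate plate (plate top 44 mm below this point). It stays upright and slides flat
- lever_x (a joint): slide of the lever along the grinder's +x (away from the robot), 0 to 0.070 m; both slides have about 1.2 N friction and stay where left. Start: in the near slot, lever_x 0, lever_y 0 to 12 mm
- lever_y (a joint): slide of the lever along the grinder's +y (left), -0.020 to 0.030 m. Centre line of the zigzag channel as (lever_x, lever_y) in mm: near slot (0, 0) = off; left to (0, 30); forward to (35, 30); right to the dead end (35, -20) = load. From load back left to (35, 0); forward to (70, 0); left to the far end (70, 30) = run
- caddy: steel caddy 96 x 66 x 76 mm, on top a black handle bar 72 (along x) x 16 mm (along y), 95 to 115 mm above the origin; grip across it. Origin: centre of the underside; z up; its front (flap) faces -x. About 0.25 kg plus lumps. The inner floor slopes 15 degrees down to the front: lumps slide out (friction about 0.6) once it is tipped front down by some 40 to 55 degrees
- caddy_lip (a point): middle of the caddy's pouring lip: the lower front edge, 48 mm in front of the origin and 6 mm above it
- flap (a joint): hinge of the free-swinging front flap, a 64 x 66 mm plate hung on the top front edge (72 mm above the caddy's underside, 50 mm in front of its origin). 0 closed, grows in rad as it swings out at the bottom; it always hangs plumb, so it opens by as much as the caddy is tipped
- cork_mat: fixed cork mat 130 x 110 x 4 mm, the caddy's place; origin: centre of its underside. It lies on the wooden panel that covers the hob (top face at z = 0.046, x 0.36 to 0.83, y -0.27 to 0.35), on which the grinder, cover and strays stand too
- bowl_cover: loose grey round cover 128 mm across: a 7 mm plate with under it a round plug 100 mm across and 8 mm deep that drops loosely into the bowl. On top a black grip bar 52 mm (along x) x 16 mm (along y), from 15 to 42 mm above the origin. Origin: centre of the plug's underside. Seated, the origin lies 8 mm below bowl_rim
- mill: dark wooden pepper mill 58 x 58 x 170 mm, a bystander to leave alone; origin: centre of its underside
- spice: spice jar 45 x 45 x 106 mm with a red cap, a bystander to leave alone; origin: centre of its underside
- mug: white mug 81 x 116 x 95 mm, a bystander to leave alone; origin: centre of its underside
- garlic: garlic bulb 60 x 60 x 59 mm, a bystander to leave alone; origin: centre of its underside
- lump_1: off-white sugar lump 22 x 22 x 16 mm (z), 12 g, rounded edges, at the start in the caddy; may be absent. Origin: centre of its underside, 8 mm from its middle
- lump_2: off-white sugar lump 22 x 22 x 16 mm (z), 12 g, rounded edges, at the start in the caddy; may be absent. Origin: centre of its underside, 8 mm from its middle
- lump_3: off-white sugar lump 22 x 22 x 16 mm (z), 12 g, rounded edges, at the start in the caddy; may be absent. Origin: centre of its underside, 8 mm from its middle
- lump_4: off-white sugar lump 22 x 22 x 16 mm (z), 12 g, rounded edges, at the start in the caddy; may be absent. Origin: centre of its underside, 8 mm from its middle
- lump_5: off-white sugar lump 22 x 22 x 16 mm (z), 12 g, rounded edges, at the start in the caddy; may be absent. Origin: centre of its underside, 8 mm from its middle
- stray_1: off-white sugar lump 22 x 22 x 16 mm (z), 12 g, rounded edges, at the start lying loose on the panel; may be absent. Origin: centre of its underside, 8 mm from its middle
- stray_2: off-white sugar lump 22 x 22 x 16 mm (z), 12 g, rounded edges, at the start lying loose on the panel; may be absent. Origin: centre of its underside, 8 mm from its middle
- stray_3: off-white sugar lump 22 x 22 x 16 mm (z), 12 g, rounded edges, at the start lying loose on the panel; may be absent. Origin: centre of its underside, 8 mm from its middle
- stray_4: off-white sugar lump 22 x 22 x 16 mm (z), 12 g, rounded edges, at the start lying loose on the panel; may be absent. Origin: centre of its underside, 8 mm from its middle

How it is judged (in metres and radians):
On the way, in this order (a step that is already met when the one before it is completed fails the run):
1. the lever stands in the load slot (lever_x 28 to 42 mm, lever_y under -13 mm) (value of joint lever_x between 0.028 and 0.042 m and value of joint lever_y below -0.013 m), for 0.2 s.
2. the caddy is tipped over the bowl (tilt over 0.45 rad, lip within 70 mm of the bowl's centre line) and its flap hangs open (over 0.3 rad) (angle between caddy's own z axis and vertical above 0.45 rad and horizontal distance between caddy_lip and bowl_rim below 0.07 m and value of joint flap above 0.3 rad), for 0.1 s.
3. all lumps, from the caddy and stray, lie in the bowl and the caddy stands upright on its cork mat (horizontal distance between each of lump_1, lump_2, lump_3, lump_4, lump_5, stray_1, stray_2, stray_3, stray_4 and bowl_rim below 0.058 m and z of lump_1 in the frame of bowl_rim between -0.067 and 0 m and z of lump_2 in the frame of bowl_rim between -0.067 and 0 m and z of lump_3 in the frame of bowl_rim between -0.067 and 0 m and z of lump_4 in the frame of bowl_rim between -0.067 and 0 m and z of lump_5 in the frame of bowl_rim between -0.067 and 0 m and z of stray_1 in the frame of bowl_rim between -0.067 and 0 m and z of stray_2 in the frame of bowl_rim between -0.067 and 0 m and z of stray_3 in the frame of bowl_rim between -0.067 and 0 m and z of stray_4 in the frame of bowl_rim between -0.067 and 0 m and angle between caddy's own z axis and vertical below 0.1 rad and horizontal distance between caddy and cork_mat below 0.032 m and z of caddy in the frame of cork_mat below 0.009 m and value of joint flap below 0.2 rad), for 0.2 s.
4. the cover is seated on the bowl, the lever still in load (all of step 1 and horizontal distance between bowl_cover and bowl_rim below 0.01 m and z of bowl_cover in the frame of bowl_rim between -0.013 and -0.004 m and angle between bowl_cover's own z axis and vertical below 0.08 rad), for 0.2 s.
5. the lever stands in the run slot (lever_x over 63 mm, lever_y over 23 mm) (value of joint lever_x above 0.063 m and value of joint lever_y above 0.023 m), for 0.2 s.
At the end, for the whole second after the job is handed in: All lumps lie in the bowl; cover seated (centre within 10 mm, level within 0.08 rad, plug inside); caddy upright (0.1 rad) on its cork mat (centres within 32 mm), flap shut (under 0.2 rad); lever in run (lever_x over 63 mm, lever_y over 23 mm); caddy and cover at rest (all of step 3 and all of step 5 and horizontal distance between bowl_cover and bowl_rim below 0.01 m and z of bowl_cover in the frame of bowl_rim between -0.013 and -0.004 m and angle between bowl_cover's own z axis and vertical below 0.08 rad and linear speed of each of caddy, bowl_cover below 0.02 m/s); the robot touches nothing.
It fails at once if the caddy is upended (tipped more than 1.8 rad) (angle between caddy's own z axis and vertical above 1.8 rad).
It fails at once if a bystander (mill, spice jar, mug, garlic) is moved more than 60 mm (distance of any of mill, spice, mug, garlic from where it was at the start of the episode above 0.06 m).
Of lump_1, lump_2, lump_3, lump_4, lump_5 only 3 to 5 are there at a start; the rules pass over those that are not, and their reading is None.
Of stray_1, stray_2, stray_3, stray_4 only 2 to 4 are there at a start; the rules pass over those that are not, and their reading is None.
At some moment in a run one of stray_1, stray_2, stray_3, stray_4, bowl_cover may be knocked a few centimetres aside while the robot is not near it.
It also fails if it takes over 200 s, if anything falls off the work surface, if the arm or the gripper's body presses on something with over 40 N, if the wrist force passes 120 N, or if a joint passes its speed limit or range.

## Working session

There is one attempt and no reset: what is moved stays moved. The work goes in short steps, Python scripts to look and compute and a tool call to move; the robot and the scene stay as the last step left them, time stands still between calls to the robot, and variables do not carry over. Pictures are saved under pics/ and viewed, at most 17 in all, crops included, and the job is handed in when it is done.

Besides the shell and the picture viewer there is one more tool, called by a JSON object that holds its "method" and its "body", one argument or row to a line. drive_tool: Moves the arm, as the interface text tells. Its arguments: {"type":"object","properties":{"series":{"type":"array"},"squeeze":{"type":"number"}},"required":["series"]}

```bash
mkdir -p pics; ls; python3 - <<'E'
from rig import *
import cv2
for n in("scene","top"):
    c=calibration(n);print(n,c)
    cv2.imwrite(f"pics/{n}0.png",cv2.resize(snapshot(n)[:,:,::-1],(800,600),interpolation=cv2.INTER_CUBIC))
s=get_state();print(s)
E
```

```text
pics
scene {'fov_y': 53.39125755586901, 'cx': 277.69175457383494, 'cy': 201.94816875800726, 'eye': array([0.00685322, 1.18975076, 0.62868843]), 'orientation': array([[-0.87483051, -0.19471606,  0.44357326],
       [-0.48438237,  0.3643265 , -0.79538665],
       [-0.00673093, -0.91068757, -0.41304096]])}
top {'fov_y': 57.07987515551071, 'cx': 280.57358608428115, 'cy': 208.31558424611524, 'eye': array([0.31790641, 0.22599053, 0.96979046]), 'orientation': array([[-0.14426928, -0.93678661,  0.31877457],
       [-0.98950911,  0.1390556 , -0.03918236],
       [-0.00762188, -0.32108315, -0.94702034]])}
{'time': 0.1, 'q': array([-7.61454307e+01,  1.38280342e+01,  2.21428622e-01,  7.65021401e+01,
        4.67398203e-04,  9.00000545e+01]), 'joint_vel': array([ 0.11959382, -0.03352639,  0.2003692 ,  0.05448564,  0.01882531,
       -0.0708915 ]), 'joint_efforts': array([ 1.58082053e-04, -3.73137760e+01,  2.53009933e+01,  1.08277670e-02,
        1.66420232e-06,  1.01568128e-05]), 'eef_pos': array([ 0.11960516, -0.48494108,  0.25250059]), 'tool_rot': array([[ 9.70906888e-01,  2.39456916e-01, -4.46564147e-04],
       [ 2.39457332e-01, -9.70905136e-01,  1.84470446e-03],
       [ 8.15581720e-06, -1.89796932e-03, -9.99998199e-01]]), 'ft_force': array([ 0.22592281, -0.37185023, -0.64463051]), 'ft_torque': array([ 0.01938192,  0.02587136, -0.00539694]), 'grasp_force': 0.0, 'opening': 0.08545853450959152}
```

View pics/scene0.png

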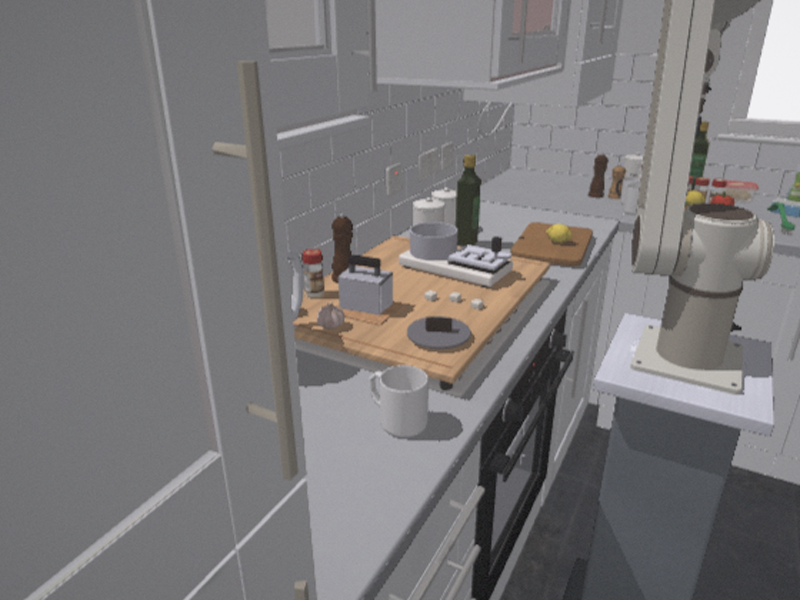

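View pics/top0.png

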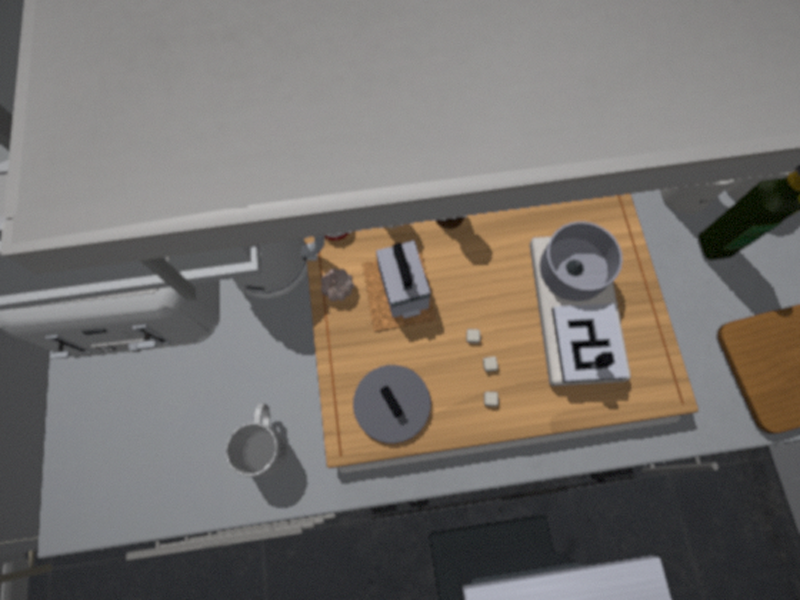

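```bash
cat > h.py <<'E'
from rig import *
import cv2, numpy as np
from scipy.optimize import least_squares
def crop(n,x,y,w,h,k,f):
    im=snapshot(n)[y:y+h,x:x+w,::-1]
    cv2.imwrite("pics/"+f,cv2.resize(im,None,fx=k,fy=k,interpolation=cv2.INTER_CUBIC))
def proj(n,P):
    c=calibration(n);P=np.atleast_2d(P)
    q=(P-c["eye"])@c["orientation"]; f=210/np.tan(np.radians(c["fov_y"]/2))
    return q[:,:2]/q[:,2:]*f+[c["cx"],c["cy"]]
def ray(n,u,v):
    c=calibration(n);f=210/np.tan(np.radians(c["fov_y"]/2))
    return c["eye"],c["orientation"]@np.array([(u-c["cx"])/f,(v-c["cy"])/f,1])
def atz(n,u,v,z):
    e,d=ray(n,u,v);return e+d*(z-e[2])/d[2]
def tri(a,b):
    # a pixel in top, b pixel in scene
    A=[];B=[]
    for n,p in(("top",a),("scene",b)):
        e,d=ray(n,*p);d=d/np.linalg.norm(d);M=np.eye(3)-np.outer(d,d);A.append(M);B.append(M@e)
    P=np.linalg.lstsq(np.vstack(A),np.hstack(B),rcond=None)[0]
    return P,max(np.abs(proj("top",P)-a).max(),np.abs(proj("scene",P)-b).max())
E
python3 - <<'E'
from h import *
crop("top",210,135,290,200,2.75,"tc.png")
crop("scene",195,135,180,120,4.4,"sc.png")
E
```

```text
(no output)
```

View pics/tc.png

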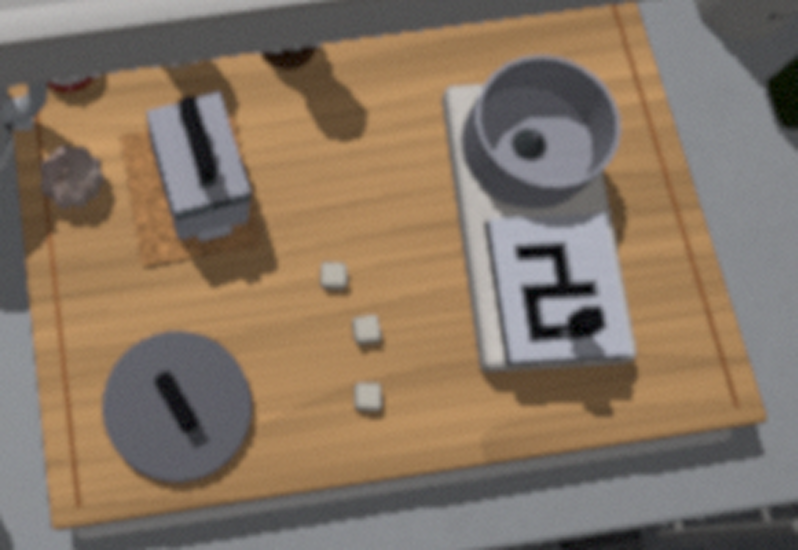

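View pics/sc.png

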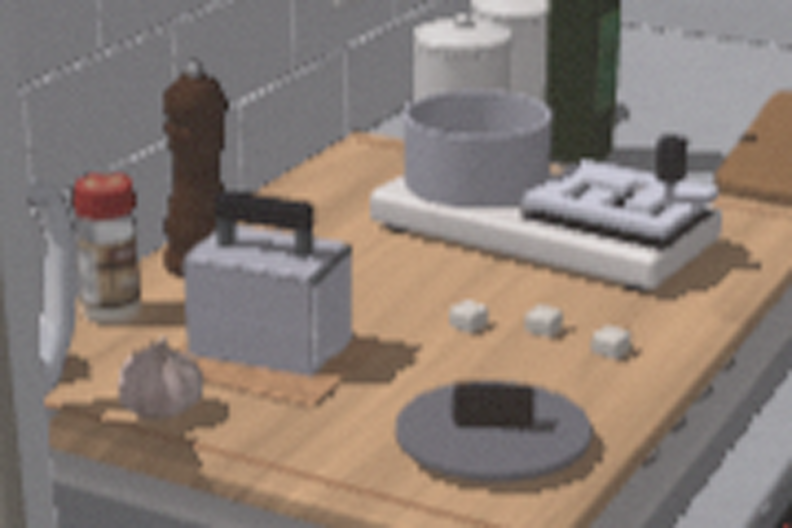

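```bash
cat >> h.py <<'E'
T=lambda x,y:np.array([210+(x+.5)/2.75-.5,135+(y+.5)/2.75-.5])
S=lambda x,y:np.array([195+(x+.5)/4.4-.5,135+(y+.5)/4.4-.5])
def frame(x,y,th,z): 
    c,s=np.cos(th),np.sin(th);return lambda p:np.asarray(p)@np.array([[c,s,0],[-s,c,0],[0,0,1]])+[x,y,z]
E
python3 - <<'E'
from h import *
np.set_printoptions(precision=4,suppress=True)
for n,p in(("L",T(55,527)),("R",T(762,420))): print(n,p,atz("top",*p,.046))
# bowl rim, grinder fit
def ell(n,F):
    a=np.linspace(0,2*np.pi,90);P=proj(n,F(np.c_[.065+.061*np.cos(a),.061*np.sin(a),.096+0*a]))
    return np.r_[P.min(0),P.max(0)]
eT=np.r_[T(475,56),T(620,192)]
eS=np.r_[S(404,89),S(552,140)][[0,1,2]]
pts=[("top",(-.131,.065,.034),T(485,369)),("scene",(-.131,.065,.034),S(652,260)),("scene",(.131,.065,.034),S(371,195))]
def res(v):
    F=frame(*v[:3],.046);r=[proj(n,F(p))[0]-q for n,p,q in pts]
    return np.r_[np.ravel(r),ell("top",F)[[0,1,2]]-eT[[0,1,2]],ell("scene",F)[:3]-eS]
o=least_squares(res,[.6,-.1,0]);print("grinder",o.x,np.degrees(o.x[2]),o.fun.round(1))
F=frame(*o.x,.046);print("bowl",F([.065,0,.096]))
for nm,a,b in(("knobtop",T(586,320),S(672,140)),("lump1",T(333,272),S(469,308)),("lump2",T(366,326),S(545,314)),("lump3",T(368,393),S(612,334)),
 ("cov_bar",T(181,405),S(493,387)),("cad_hfar",T(188,100),S(222,197)),("cad_hnear",T(208,182),S(312,208))):
    P,e=tri(a,b);print(nm,P,round(e,1), (F([0,0,0])*0+P) if 0 else "")
    d=P-F([0,0,0]);th=o.x[2]
    if nm=="knobtop":print("  in grinder",d[0]*np.cos(th)+d[1]*np.sin(th),-d[0]*np.sin(th)+d[1]*np.cos(th),d[2])
E
```

```text
L [229.6818 326.3182] [0.3635 0.3443 0.046 ]
R [486.7727 287.4091] [ 0.3632 -0.2638  0.046 ]
grinder [ 0.5604 -0.1063 -0.0931] -5.334635038382628 [-0.3 -0.   0.8 -0.2 -0.6 -1.1 -0.2 -0.2  0.1  0.1 -0.   0.3]
bowl [ 0.6251 -0.1124  0.142 ]
knobtop [ 0.4524 -0.0965  0.1513] 0.0 
  in grinder -0.10837919564826264 -0.00022604843736222582 0.10526366480299189
lump1 [0.5412 0.0766 0.0598] 0.3 
lump2 [0.4892 0.0569 0.0583] 0.5 
lump3 [0.4322 0.0668 0.0589] 0.4 
cov_bar [0.4459 0.2275 0.085 ] 1.4 
cad_hfar [0.6814 0.1854 0.1591] 0.2 
cad_hnear [0.6082 0.1806 0.1621] 1.1
```

```bash
cat >> h.py <<'E'
from scipy.spatial.transform import Rotation as R
np.set_printoptions(precision=4,suppress=True)
def pose(yaw,tilt=0):  # tool x at yaw, tool z tilted forward by tilt from down
    return (R.from_euler("z",yaw,degrees=True)*R.from_euler("y",-tilt,degrees=True)).as_matrix()@np.diag([1,-1,-1.])
def plan(*ps):
    """ps: (xyz,yaw,tilt). print turn+shift fractions of each pose relative to the preceding (first: measured)"""
    s=get_state();p,Q=s["eef_pos"],s["tool_rot"]
    for xyz,yaw,tilt in ps:
        N=pose(yaw,tilt);t=R.from_matrix(Q.T@N).as_rotvec()/(np.pi/2);d=Q.T@(np.array(xyz)-p)/.15
        print("turn",t.round(3),"shift",d.round(3));p,Q=np.array(xyz),N
G=frame(.5604,-.1063,-.0931,.046)
def inG(P):
    d=np.array(P)-[.5604,-.1063,.046];c,s=np.cos(-.0931),np.sin(-.0931)
    return np.array([d[0]*c+d[1]*s,-d[0]*s+d[1]*c,d[2]])*1000
E
python3 - <<'E'
from h import *
for n,p in(("left edge of x-run",(525,315)),("right edge",(541,312)),("load end",(597,290)),("load slot mid",(575,291)),("run end",(517,252)),("run mid",(540,250)),("near slot mid",(545,334)),
  ("plate corner",(508,362)),("c2",(633,357)),("c3",(488,222)),("c4",(608,214))):
    print(n,inG(atz("top",*T(*p),.094)))
def ell(n,v,r,z):
    a=np.linspace(0,2*np.pi,90);P=proj(n,np.c_[v[0]+r*np.cos(a),v[1]+r*np.sin(a),z+0*a]);return np.r_[P.min(0),P.max(0)]
o=least_squares(lambda v:np.r_[ell("top",v,.064,.061)-np.r_[T(103,331),T(254,484)],ell("scene",v,.064,.061)-np.r_[S(396,380),S(594,475)]],[.44,.22]);print("cover",o.x,o.fun)
for p in((162,378),(172,374),(200,438),(190,433)):print("bar",atz("top",*T(*p),.088))
for p in((148,112),(222,93),(250,192),(177,213)):print("caddytop",atz("top",*T(*p),.126))
for p in((183,100),(195,97),(215,180),(203,184)):print("handle",atz("top",*T(*p),.165))
for p in((123,135),(148,267)):print("mat",atz("top",*T(*p),.050))
plan(((.28,-.38,.25),-5.33,0),((.4524,-.0965,.25),-5.33,0),((.4524,-.0965,.143),-5.33,0))
E
```

```text
left edge of x-run [-89.9596  28.3741  48.    ]
right edge [-88.125   14.6076  48.    ]
load end [-71.815  -35.4679  48.    ]
load slot mid [-71.6835 -16.8175  48.    ]
run end [-35.0364  26.8927  48.    ]
run mid [-34.3264   7.0223  48.    ]
near slot mid [-106.8858   14.2029   48.    ]
plate corner [-128.5592   48.3614   48.    ]
c2 [-129.9007  -55.2891   48.    ]
c3 [-6.9365 47.8382 48.    ]
c4 [ -5.3206 -56.6044  48.    ]
cover [0.4459 0.2294] [-0.3578  0.0861 -0.4484 -0.2355  0.3932 -0.6097  0.3535 -0.8533]
bar [0.4664 0.2388 0.088 ]
bar [0.4685 0.2301 0.088 ]
bar [0.4134 0.2147 0.088 ]
bar [0.4186 0.2222 0.088 ]
caddytop [0.6896 0.2193 0.126 ]
caddytop [0.6979 0.1533 0.126 ]
caddytop [0.6044 0.1439 0.126 ]
caddytop [0.595  0.2073 0.126 ]
handle [0.6789 0.1896 0.165 ]
handle [0.6801 0.1793 0.165 ]
handle [0.6054 0.1739 0.165 ]
handle [0.6034 0.184  0.165 ]
mat [0.7034 0.2449 0.05  ]
mat [0.5733 0.2384 0.05  ]
turn [-0.001  0.     0.213] shift [ 1.206 -0.424  0.019]
turn [0. 0. 0.] shift [ 0.969 -1.989  0.   ]
turn [0. 0. 0.] shift [0.    0.    0.713]
```

{"method": "drive_tool", "body": {
  "series": [0,0,0.213,1,-0.424,0,1,0,0,0.213,1,-0.424,0,1,0,0,0.213,1,-0.424,0,1,0,0,0.213,1,-0.424,0,1,0,0,0.213,1,-0.424,0,1,0,0,0.213,1,-0.424,0,1],
  "squeeze": 40
}}

```text
time: 0.7
eef_pos: [0.2519, -0.3861, 0.2533]
tool_rot: [[0.996, -0.087, 0.0], [-0.087, -0.996, 0.0], [-0.0, -0.0, -1.0]]
ft_force: [-0.0, -0.4, -0.6]
opening: 0.0853
grasp_force: 0.0
```

{"method": "drive_tool", "body": {
  "series": [0,0,0,0.58,-1,0,1,0,0,0,0.58,-1,0,1,0,0,0,0.58,-1,0,1,0,0,0,0.58,-1,0,1,0,0,0,0.58,-1,0,1,0,0,0,0.58,-1,0,1,0,0,0,0.58,-1,0,1]
}}

```text
time: 1.28
eef_pos: [0.3502, -0.2474, 0.2533]
tool_rot: [[0.996, -0.093, -0.001], [-0.093, -0.996, -0.001], [-0.001, 0.001, -1.0]]
ft_force: [-0.3, -0.2, 0.3]
opening: 0.0852
grasp_force: 0.0
```

{"method": "drive_tool", "body": {
  "series": [0,0,0,0.58,-1,0,1,0,0,0,0.58,-1,0,1,0,0,0,0.58,-1,0,1,0,0,0,0.58,-1,0,1,0,0,0,0.58,-1,0,1,0,0,0,0.58,-1,0,1,0,0,0,0.58,-1,0,1]
}}

```text
time: 1.87
eef_pos: [0.4506, -0.1069, 0.2529]
tool_rot: [[0.996, -0.094, -0.001], [-0.094, -0.996, -0.001], [-0.001, 0.001, -1.0]]
ft_force: [-0.3, -0.1, -0.0]
opening: 0.0855
grasp_force: 0.0
```

```bash
python3 - <<'E'
from h import *
s=get_state();print(s["eef_pos"],s["q"],s["tool_rot"])
plan(((.4524,-.0965,.18),-5.33,0),((.4524,-.0965,.143),-5.33,0))
E
```

```text
[ 0.4506 -0.1069  0.2529] [-13.3106   9.6658  -4.969   75.4292  -0.0636 172.1013] [[ 0.9955 -0.0943 -0.0013]
 [-0.0943 -0.9955 -0.0008]
 [-0.0013  0.0009 -1.    ]]
turn [ 0.001  0.001 -0.001] shift [ 0.006 -0.071  0.486]
turn [0. 0. 0.] shift [0.    0.    0.247]
```

{"method": "drive_tool", "body": {
  "series": [0,0,-0.078,0,0,0,1,0,0,-0.156,0,0,0,1,0,0,-0.234,0,0,0,1,0,0,-0.312,0,0,0,1,0,0,-0.39,0,0,0,1,0,0,-0.468,0,0,0,1,0,0,-0.546,0,0,0,1,0,0,-0.624,0,0,0,1,0,0,-0.702,0,0,0,1,0,0,-0.78,0,0,0,1,0,0,-0.858,0,0,0,1,0,0,-0.93,0,0,0,1]
}}

```text
time: 2.87
eef_pos: [0.4498, -0.108, 0.2534]
tool_rot: [[0.2, 0.98, -0.001], [0.98, -0.2, -0.001], [-0.001, -0.0, -1.0]]
ft_force: [-0.9, 0.7, 0.1]
opening: 0.0854
grasp_force: 0.0
```

{"method": "drive_tool", "body": {
  "series": [0,0,-0.078,0,0,0,1,0,0,-0.156,0,0,0,1,0,0,-0.234,0,0,0,1,0,0,-0.312,0,0,0,1,0,0,-0.39,0,0,0,1,0,0,-0.468,0,0,0,1,0,0,-0.546,0,0,0,1,0,0,-0.624,0,0,0,1,0,0,-0.702,0,0,0,1,0,0,-0.78,0,0,0,1,0,0,-0.858,0,0,0,1,0,0,-0.93,0,0,0,1]
}}

```text
time: 3.87
eef_pos: [0.4498, -0.108, 0.2534]
tool_rot: [[-0.952, 0.307, -0.001], [0.307, 0.952, -0.001], [0.0, -0.001, -1.0]]
ft_force: [-0.3, -0.4, 0.3]
opening: 0.0854
grasp_force: 0.0
```

{"method": "drive_tool", "body": {
  "series": [0,0,-0.07,0,0,0,1,0,0,-0.14,0,0,0,1,0,0,-0.14,0,0,0,1,0,0,-0.14,0,0,0,1]
}}

```text
time: 4.2
eef_pos: [0.4503, -0.1073, 0.2534]
tool_rot: [[-0.995, 0.099, -0.0], [0.099, 0.995, -0.0], [0.0, -0.0, -1.0]]
ft_force: [-0.1, -0.3, 0.5]
opening: 0.0852
grasp_force: 0.0
```

```bash
cat >> h.py <<'E'
_p0=pose
def pose(yaw,tilt=0): return _p0(yaw,tilt)@np.diag([-1,-1,1.])
E
python3 - <<'E'
from h import *
s=get_state();print(s["eef_pos"],s["q"],s["tool_rot"])
plan(((.4524,-.0965,.18),-5.33,0),((.4524,-.0965,.143),-5.33,0))
E
```

```text
[ 0.4503 -0.1073  0.2534] [-13.3834   9.5849  -5.0046  75.42    -0.0256  -7.6929] [[-0.9951  0.0992 -0.0003]
 [ 0.0992  0.9951 -0.0004]
 [ 0.0002 -0.0004 -1.    ]]
turn [-0.    -0.    -0.004] shift [-0.007  0.073  0.489]
turn [0. 0. 0.] shift [0.    0.    0.247]
```

Descend over the knob and grip it.

{"method": "drive_tool", "body": {
  "series": [0,0,-0.004,-0.007,0.073,0.2,1,0,0,-0.004,-0.007,0.073,0.489,1,0,0,-0.004,-0.007,0.073,0.6,1,0,0,-0.004,-0.007,0.073,0.736,1,0,0,-0.004,-0.007,0.073,0.736,1,0,0,-0.004,-0.007,0.073,0.736,1]
}}

```text
time: 4.7
eef_pos: [0.4521, -0.0951, 0.1423]
tool_rot: [[-0.996, 0.089, -0.003], [0.089, 0.996, 0.0], [0.003, 0.0, -1.0]]
ft_force: [0.4, 0.7, 0.7]
opening: 0.0857
grasp_force: 0.0
```

```bash
python3 - <<'E'
from h import *
crop("top",340,180,150,110,5,"k1.png")
print(get_state()["eef_pos"],inG(get_state()["eef_pos"]))
E
```

```text
[ 0.4533 -0.0951  0.1436] [-107.6594    1.1646   97.5582]
```

View pics/k1.png

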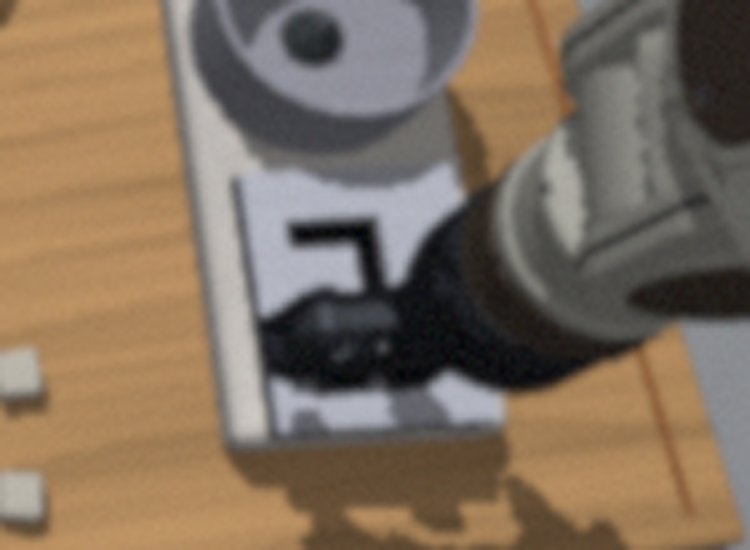

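{"method": "drive_tool", "body": {
  "series": [0,0,0,0,0,0,0,0,0,0,0,0,0,0,0,0,0,0,0,0,0,0,0,0,0,0,0,0,0,0,0,0,0,0,0,0,0,0,0,0,0,0,0,0,0,0,0,0,0,0,0,0,0,0,0,0,0,0,0,0,0,0,0,0,0,0,0,0,0,0],
  "squeeze": 35
}}

```text
time: 5.58
eef_pos: [0.4537, -0.0946, 0.1436]
tool_rot: [[-0.996, 0.087, 0.001], [0.087, 0.996, -0.001], [-0.001, -0.001, -1.0]]
ft_force: [-1.8, -1.4, 6.7]
opening: 0.0196
grasp_force: 39.7
```

{"method": "drive_tool", "body": {
  "series": [0,0,0,0,0.03,0,0,0,0,0,0,0.06,0,0,0,0,0,0,0.09,0,0,0,0,0,0,0.11,0,0,0,0,0,0,0.127,0,0,0,0,0,0,0.127,0,0,0,0,0,0,0.127,0,0]
}}

```text
time: 6.17
eef_pos: [0.4554, -0.0751, 0.1435]
tool_rot: [[-0.996, 0.086, 0.001], [0.086, 0.996, 0.0], [-0.001, 0.0, -1.0]]
ft_force: [-0.6, -0.0, 5.3]
opening: 0.0195
grasp_force: 39.7
```

{"method": "drive_tool", "body": {
  "series": [0,0,0,-0.04,0,0,0,0,0,0,-0.08,0,0,0,0,0,0,-0.12,0,0,0,0,0,0,-0.16,0,0,0,0,0,0,-0.2,0,0,0,0,0,0,-0.233,0,0,0,0,0,0,-0.233,0,0,0,0,0,0,-0.233,0,0,0]
}}

```text
time: 6.83
eef_pos: [0.491, -0.0783, 0.1436]
tool_rot: [[-0.996, 0.086, 0.003], [0.086, 0.996, 0.0], [-0.003, 0.0, -1.0]]
ft_force: [0.3, 0.4, 4.8]
opening: 0.0195
grasp_force: 39.6
```

```bash
python3 - <<'E'
from h import *
s=get_state();print(s["eef_pos"],inG(s["eef_pos"])-[-107,-9,0],s["ft_force"],s["opening"])
E
```

```text
[ 0.491  -0.0783  0.1436] [35.3213 30.4418 97.5774] [0.2854 0.3642 4.8002] 0.01947636692697904
```

{"method": "drive_tool", "body": {
  "series": [0,0,0,0,-0.05,0,0,0,0,0,0,-0.1,0,0,0,0,0,0,-0.15,0,0,0,0,0,0,-0.2,0,0,0,0,0,0,-0.25,0,0,0,0,0,0,-0.3,0,0,0,0,0,0,-0.33,0,0,0,0,0,0,-0.33,0,0,0,0,0,0,-0.33,0,0,0,0,0,0,-0.33,0,0]
}}

```text
time: 7.67
eef_pos: [0.4863, -0.1259, 0.1435]
tool_rot: [[-0.996, 0.085, 0.002], [0.085, 0.996, 0.005], [-0.002, 0.005, -1.0]]
ft_force: [1.2, 5.8, 6.9]
opening: 0.0197
grasp_force: 39.8
```

```bash
python3 - <<'E'
from h import *
s=get_state();print(s["eef_pos"],inG(s["eef_pos"])-[-107,-9,0],s["ft_force"],s["opening"])
E
```

```text
[ 0.4863 -0.1259  0.1435] [ 35.012  -17.4162  97.4793] [1.1725 5.8091 6.939 ] 0.01969507246815109
```

{"method": "drive_tool", "body": {
  "series": [0,0,0,0,0,0,0.7,0,0,0,0,0,0,0.7,0,0,0,0,0,0,0.7,0,0,0,0,0,0,0.7,0,0,0,0,0,-0.3,0.7,0,0,0,0,0,-0.6,0.7,0,0,0,0,0,-0.8,0.7,0,0,0,0,0,-0.8,0.7],
  "squeeze": 120
}}

```text
time: 8.33
eef_pos: [0.4888, -0.1289, 0.2707]
tool_rot: [[-0.996, 0.087, 0.013], [0.087, 0.996, -0.004], [-0.013, -0.003, -1.0]]
ft_force: [1.5, -0.2, 0.8]
opening: 0.0599
grasp_force: 0.0
```

{"method": "drive_tool", "body": {
  "series": [0,0,0,0,1,0,1,0,0,0,0,1,0,1,0,0,0,0,1,0,1,0,0,0,0,1,0,1,0,0,0,0,1,0,1,0,0,0,0,1,0,1]
}}

```text
time: 8.83
eef_pos: [0.4981, 0.0227, 0.2625]
tool_rot: [[-0.997, 0.083, -0.001], [0.083, 0.997, -0.001], [0.001, -0.001, -1.0]]
ft_force: [-0.3, -0.8, -0.9]
opening: 0.085
grasp_force: 0.0
```

```bash
python3 - <<'E'
from h import *
crop("scene",270,120,140,105,5,"s2.png")
s=get_state();print(s["eef_pos"],s["ft_force"],s["opening"])
plan(((.644,.182,.265),5.5,0),((.644,.182,.156),5.5,0))
E
```

```text
[0.4982 0.0217 0.2625] [-0.6943 -0.5377  0.1892] 0.08552167969343777
turn [-0.    -0.001 -0.115] shift [-0.878  1.148 -0.018]
turn [0. 0. 0.] shift [0.    0.    0.727]
```

View pics/s2.png

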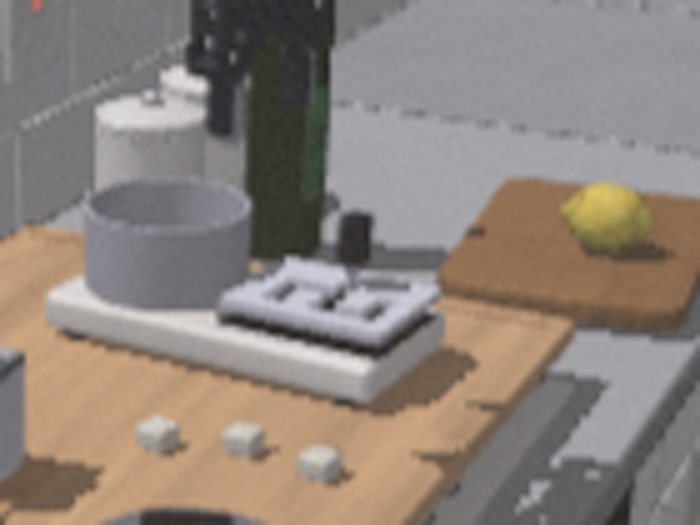

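{"method": "drive_tool", "body": {
  "series": [0,0,-0.06,-0.45,0.574,0,1,0,0,-0.115,-0.45,0.574,0,1,0,0,-0.115,-0.45,0.574,0,1,0,0,-0.115,-0.45,0.574,0,1,0,0,-0.115,-0.45,0.574,0,1]
}}

```text
time: 9.3
eef_pos: [0.5735, 0.1008, 0.2617]
tool_rot: [[-0.996, -0.093, -0.002], [-0.093, 0.996, -0.001], [0.002, -0.001, -1.0]]
ft_force: [-0.3, -0.9, -0.3]
opening: 0.0855
grasp_force: 0.0
```

```bash
python3 - <<'E'
from h import *
print("lever", inG(atz("scene",270+355/5-.4,120+213/5-.4,.152))-[-107,-8,0])
plan(((.644,.182,.265),5.5,0),((.644,.182,.156),5.5,0))
E
```

```text
lever [ 36.4992 -17.4978 106.    ]
turn [-0.    -0.001 -0.002] shift [-0.518  0.495 -0.023]
turn [0. 0. 0.] shift [0.    0.    0.727]
```

{"method": "drive_tool", "body": {
  "series": [0,0,-0.002,-0.3,0.3,-0.02,1,0,0,-0.002,-0.518,0.495,-0.02,1,0,0,-0.002,-0.518,0.495,0.1,1,0,0,-0.002,-0.518,0.495,0.3,1,0,0,-0.002,-0.518,0.495,0.5,1,0,0,-0.002,-0.518,0.495,0.5,1,0,0,-0.002,-0.518,0.495,0.5,1]
}}

```text
time: 9.88
eef_pos: [0.6417, 0.1804, 0.1861]
tool_rot: [[-0.995, -0.095, -0.006], [-0.095, 0.996, -0.002], [0.006, -0.001, -1.0]]
ft_force: [0.0, 0.2, -0.2]
opening: 0.0851
grasp_force: 0.0
```

```bash
python3 - <<'E'
from h import *
crop("top",230,150,120,90,6,"t3.png")
print(get_state()["eef_pos"])
plan(((.644,.182,.156),5.5,0))
E
```

```text
[0.6433 0.181  0.1888]
turn [-0.    -0.    -0.001] shift [-0.006  0.006  0.219]
```

View pics/t3.png

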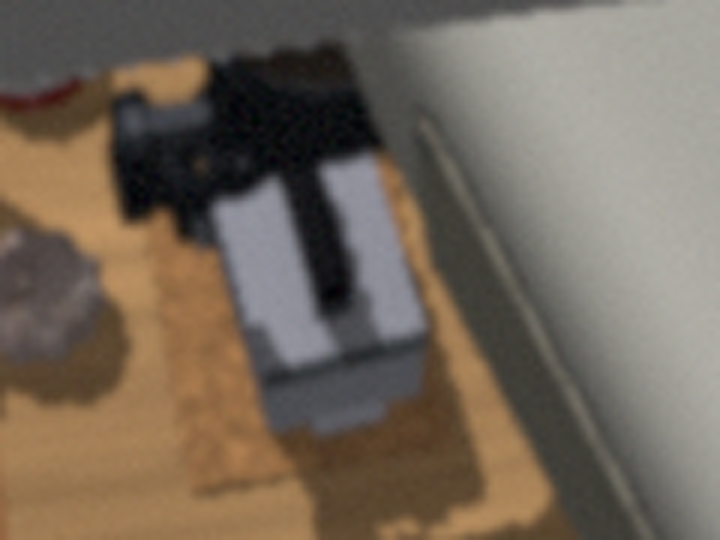

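{"method": "drive_tool", "body": {
  "series": [0,0,-0.001,-0.006,0.006,0.1,1,0,0,-0.001,-0.006,0.006,0.219,1,0,0,-0.001,-0.006,0.006,0.219,1,0,0,-0.001,-0.006,0.006,0.219,0,0,0,-0.001,-0.006,0.006,0.219,0,0,0,-0.001,-0.006,0.006,0.219,0,0,0,-0.001,-0.006,0.006,0.219,0,0,0,-0.001,-0.006,0.006,0.219,0,0,0,-0.001,-0.006,0.006,0.219,0,0,0,-0.001,-0.006,0.006,0.219,0,0,0,-0.001,-0.006,0.006,0.219,0,0,0,-0.001,-0.006,0.006,0.219,0],
  "squeeze": 120
}}

```text
time: 10.93
eef_pos: [0.6446, 0.1839, 0.1561]
tool_rot: [[-0.995, -0.099, 0.001], [-0.099, 0.995, 0.0], [-0.002, 0.0, -1.0]]
ft_force: [-0.9, -0.2, 5.5]
opening: 0.0143
grasp_force: 117.9
```

{"method": "drive_tool", "body": {
  "series": [0,0,0,0,0,-0.1,0,0,0,0,0,0,-0.25,0,0,0,0,0,0,-0.45,0,0,0,0,0,0,-0.65,0,0,0,0,0,0,-0.85,0,0,0,0,0,0,-1,0,0,0,0,0,0,-1,0]
}}

```text
time: 11.52
eef_pos: [0.6457, 0.1844, 0.3101]
tool_rot: [[-0.995, -0.099, 0.008], [-0.099, 0.995, 0.002], [-0.008, 0.002, -1.0]]
ft_force: [0.2, 0.4, -1.0]
opening: 0.014
grasp_force: 117.2
```

```bash
python3 - <<'E'
from h import *
s=get_state();print(s["eef_pos"],s["q"],s["ft_force"],s["ft_torque"],s["opening"],s["grasp_force"])
B=np.array([.6251,-.1124,.142])
def tcp(a,yaw,fwd,zl):
    ar=np.radians(a);y=np.radians(yaw);L=B+[fwd*np.cos(y),fwd*np.sin(y),zl]
    g=.100; v=(.048,g)   # lip->TCP approx (grasp .097 + .003)
    f=.048*np.cos(ar)-g*np.sin(ar);u=.048*np.sin(ar)+g*np.cos(ar)
    return L+[f*np.cos(y),f*np.sin(y),u]
print(tcp(0,-10,.02,.06),tcp(50,-10,.02,.02))
plan((tcp(0,-10,.02,.06),-10,0))
E
```

```text
[0.6457 0.1844 0.3101] [15.9361 34.5229 40.0834 95.0797  0.0063 10.2639] [ 0.1726  0.3683 -0.9548] [-0.0396 -0.0665  0.0575] 0.013951920644795023 117.1976888179779
[ 0.6921 -0.1242  0.302 ] [ 0.5997 -0.1079  0.263 ]
turn [0.002 0.005 0.174] shift [-0.103 -2.078  0.052]
```

{"method": "drive_tool", "body": {
  "series": [0,0,0.03,0.1,-0.2,0,0,0,0,0.06,0.15,-0.4,0,0,0,0,0.09,0.2,-0.6,0,0,0,0,0.09,0.2,-0.8,0,0,0,0,0.09,0.2,-1,0,0,0,0,0.09,0.2,-1,0,0,0,0,0.09,0.2,-1,0,0]
}}

```text
time: 12.1
eef_pos: [0.6285, 0.0296, 0.3023]
tool_rot: [[-0.999, 0.046, -0.004], [0.046, 0.999, 0.0], [0.004, -0.0, -1.0]]
ft_force: [0.6, 1.1, -3.6]
opening: 0.0142
grasp_force: 117.6
```

```bash
python3 - <<'E'
from h import *
crop("scene",200,100,200,150,4,"s3.png")
print(get_state()["eef_pos"],get_state()["ft_force"])
plan(((.625,-.112,.31),-10,0))
E
```

```text
[0.6286 0.031  0.3026] [-0.0167  1.015  -3.102 ]
turn [-0.    -0.003  0.083] shift [-0.018 -0.953 -0.05 ]
```

View pics/s3.png

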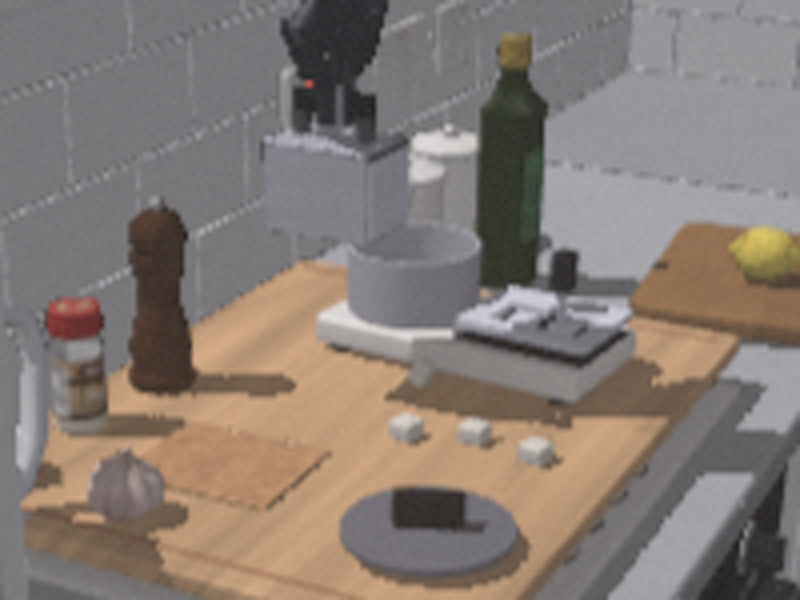

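{"method": "drive_tool", "body": {
  "series": [0,0,0.03,0,-0.2,0,0,0,0,0.06,0,-0.4,-0.03,0,0,0,0.083,-0.018,-0.6,-0.05,0,0,0,0.083,-0.018,-0.8,-0.05,0,0,0,0.083,-0.018,-0.953,-0.05,0,0,0,0.083,-0.018,-0.953,-0.05,0,0,0,0.083,-0.018,-0.953,-0.05,0]
}}

```text
time: 12.73
eef_pos: [0.6257, -0.1113, 0.311]
tool_rot: [[-0.985, 0.173, -0.002], [0.173, 0.985, 0.001], [0.002, 0.001, -1.0]]
ft_force: [1.0, 0.8, -2.3]
opening: 0.0147
grasp_force: 117.8
```

```bash
cat >> h.py <<'E'
B=np.array([.6251,-.1124,.142])
def tcp(a,yaw,fwd,zl):
    ar=np.radians(a);y=np.radians(yaw);L=B+[fwd*np.cos(y),fwd*np.sin(y),zl];g=.100
    f=.048*np.cos(ar)-g*np.sin(ar);u=.048*np.sin(ar)+g*np.cos(ar)
    return L+[f*np.cos(y),f*np.sin(y),u]
E
python3 - <<'E'
from h import *
s=get_state();print(s["eef_pos"],s["q"])
for n,p in(("fl",(195,425)),("fr",(330,455)),("nr",(265,507)),("nl",(130,470))):print(n,atz("scene",200+p[0]/4-.4,100+p[1]/4-.4,.050))
for a in(20,35,46,52):plan((tcp(a,-10,.018,.02),-10,a))
E
```

```text
[ 0.6257 -0.1113  0.311 ] [-10.1025  29.8727  32.4314  92.6907   0.0441  -0.1528]
fl [0.6984 0.1481 0.05  ]
fr [0.5737 0.1452 0.05  ]
nr [0.5743 0.2456 0.05  ]
nl [0.6982 0.2421 0.05  ]
turn [ 0.001 -0.224  0.   ] shift [-0.191 -0.009  0.257]
turn [ 0.001 -0.39   0.   ] shift [ 0.002 -0.008  0.264]
turn [ 0.001 -0.513  0.   ] shift [ 0.139 -0.008  0.301]
turn [ 0.001 -0.579  0.   ] shift [ 0.21  -0.008  0.331]
```

{"method": "drive_tool", "body": {
  "series": [0,-0.06,0,-0.08,-0.009,0.1,0,0,-0.12,0,-0.15,-0.009,0.2,0,0,-0.17,0,-0.18,-0.009,0.24,0,0,-0.224,0,-0.191,-0.009,0.257,0,0,-0.28,0,-0.13,-0.009,0.257,0,0,-0.335,0,-0.06,-0.009,0.26,0,0,-0.39,0,0,-0.009,0.264,0,0,-0.42,0,0.035,-0.009,0.272,0,0,-0.45,0,0.07,-0.009,0.282,0,0,-0.48,0,0.105,-0.009,0.29,0,0,-0.513,0,0.139,-0.009,0.301,0,0,-0.513,0,0.139,-0.009,0.301,0]
}}

```text
time: 13.73
eef_pos: [0.6003, -0.1057, 0.2619]
tool_rot: [[-0.689, 0.168, 0.705], [0.118, 0.986, -0.12], [-0.715, 0.001, -0.699]]
ft_force: [-0.9, -0.3, -4.2]
opening: 0.0137
grasp_force: 118.0
```

```bash
python3 - <<'E'
from h import *
crop("scene",260,100,140,105,5,"s4.png")
crop("top",380,120,110,80,5,"t4.png")
a=cv2.imread("pics/s4.png");b=cv2.imread("pics/t4.png");h=525
cv2.imwrite("pics/c4.png",cv2.resize(np.hstack([a,cv2.resize(b,(int(550*h/400),h))]),(800,295)))
print(get_state()["eef_pos"],get_state()["ft_force"],get_state()["tool_rot"][:,2])
E
```

```text
[ 0.604 -0.107  0.266] [ 0.591  -0.7133 -1.6751] [ 0.7084 -0.1212 -0.6953]
```

View pics/c4.png

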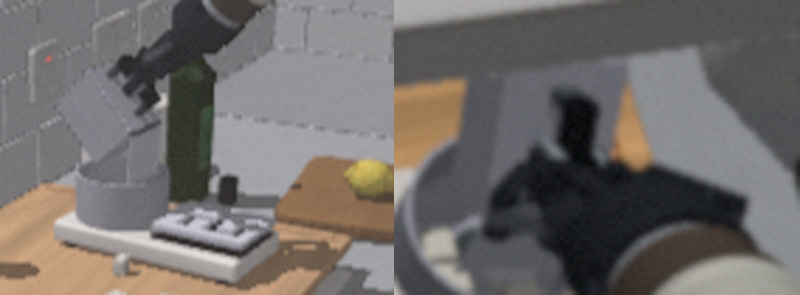

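```bash
python3 - <<'E'
from h import *
plan((tcp(51,-10,.018,.02),-10,51))
plan((tcp(57,-10,.020,.022),-10,57))
E
```

```text
turn [ 0.002 -0.056  0.002] shift [ 0.054 -0.011 -0.02 ]
turn [ 0.002 -0.123  0.002] shift [ 0.109 -0.01  -0.043]
```

{"method": "drive_tool", "body": {
  "series": [0,-0.03,0,0.03,-0.01,-0.01,0,0,-0.056,0,0.054,-0.01,-0.02,0,0,-0.056,0,0.054,-0.01,-0.02,0,0,-0.056,0,0.054,-0.01,-0.02,0,0,-0.08,0,0.08,-0.01,-0.03,0,0,-0.1,0,0.09,-0.01,-0.035,0,0,-0.123,0,0.109,-0.01,-0.043,0,0,-0.123,0,0.109,-0.01,-0.043,0,0,-0.123,0,0.109,-0.01,-0.043,0,0,-0.123,0,0.109,-0.01,-0.043,0,0,-0.123,0,0.109,-0.01,-0.043,0,0,-0.123,0,0.109,-0.01,-0.043,0]
}}

```text
time: 14.83
eef_pos: [0.5901, -0.1079, 0.2613]
tool_rot: [[-0.532, 0.172, 0.829], [0.093, 0.985, -0.145], [-0.842, 0.0, -0.54]]
ft_force: [0.4, -0.1, -2.3]
opening: 0.0145
grasp_force: 118.0
```

```bash
python3 - <<'E'
from h import *
s=get_state();print(s["eef_pos"],s["ft_force"],s["tool_rot"][:,2],s["opening"])
plan(((.600,-.107,.32),-10,0),((.62,.03,.31),5.5,0))
E
```

```text
[ 0.5901 -0.1079  0.2613] [ 0.3708 -0.0605 -2.2663] [ 0.8291 -0.1447 -0.54  ] 0.014537421162846993
turn [0.001 0.637 0.001] shift [-0.364  0.018 -0.157]
turn [ 0.     0.    -0.172] shift [0.027 0.923 0.067]
```

{"method": "drive_tool", "body": {
  "series": [0,0,0,-0.05,0,-0.03,0,0,0,0,0,0,0,0,0,0,0,-0.05,0,-0.03,0,0,0,0,0,0,0,0,0,0,0,-0.05,0,-0.03,0,0,0,0,0,0,0,0,0,0,0,-0.05,0,-0.03,0,0,0,0,0,0,0,0,0,0,0,0,0,0,0,0,0,0,0,0,0,0]
}}

```text
time: 15.67
eef_pos: [0.5889, -0.1078, 0.2596]
tool_rot: [[-0.534, 0.172, 0.828], [0.093, 0.985, -0.145], [-0.84, -0.0, -0.542]]
ft_force: [0.2, 0.0, -1.6]
opening: 0.0143
grasp_force: 118.0
```

{"method": "drive_tool", "body": {
  "series": [0,0.03,0,-0.1,0,-0.06,0,0,0.1,0,-0.17,0,-0.11,0,0,0.17,0,-0.2,0,-0.12,0,0,0.24,0,-0.23,0.01,-0.13,0,0,0.31,0,-0.26,0.01,-0.14,0,0,0.38,0,-0.29,0.01,-0.15,0,0,0.45,0,-0.32,0.018,-0.155,0,0,0.52,0,-0.34,0.018,-0.157,0,0,0.58,0,-0.364,0.018,-0.157,0,0,0.637,0,-0.364,0.018,-0.157,0,0,0.637,0,-0.364,0.018,-0.157,0,0,0.637,0,-0.364,0.018,-0.157,0]
}}

```text
time: 16.67
eef_pos: [0.6015, -0.1072, 0.315]
tool_rot: [[-0.985, 0.172, -0.004], [0.172, 0.985, 0.001], [0.004, 0.0, -1.0]]
ft_force: [-0.4, 0.4, -2.2]
opening: 0.0145
grasp_force: 118.0
```

```bash
python3 - <<'E'
from h import *
s=get_state();print(s["eef_pos"],s["ft_force"],s["tool_rot"][:,2],s["opening"])
plan(((.62,.03,.315),0,0),((.643,.184,.315),5.7,0))
E
```

```text
[ 0.6015 -0.1072  0.315 ] [-0.4475  0.3568 -2.1628] [-0.0035  0.0006 -1.    ] 0.014506230653287908
turn [ 0.    -0.002 -0.11 ] shift [ 0.036  0.922 -0.   ]
turn [ 0.     0.    -0.063] shift [-0.153  1.027  0.   ]
```

{"method": "drive_tool", "body": {
  "series": [0,0,-0.04,0.01,0.2,0,0,0,0,-0.08,0.02,0.45,0,0,0,0,-0.11,0.036,0.7,0,0,0,0,-0.11,0.036,0.922,0,0,0,0,-0.11,0.036,0.922,0,0,0,0,-0.11,0.036,0.922,0,0]
}}

```text
time: 17.17
eef_pos: [0.6167, 0.0325, 0.3211]
tool_rot: [[-1.0, -0.004, 0.005], [-0.004, 1.0, 0.0], [-0.005, 0.0, -1.0]]
ft_force: [0.3, -0.3, -2.1]
opening: 0.0141
grasp_force: 118.0
```

```bash
python3 - <<'E'
from h import *
crop("top",210,135,290,200,2.75,"t5.png")
s=get_state();print(s["eef_pos"])
plan(((.643,.184,.315),5.7,0),((.643,.184,.1565),5.7,0))
E
```

```text
[0.6166 0.031  0.321 ]
turn [-0.     0.002 -0.062] shift [-0.178  1.019  0.041]
turn [0. 0. 0.] shift [0.    0.    1.057]
```

View pics/t5.png

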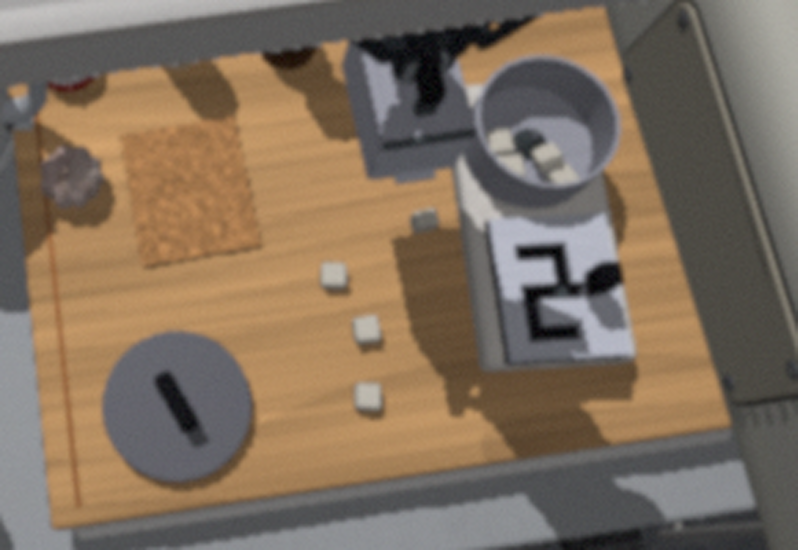

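{"method": "drive_tool", "body": {
  "series": [0,0,-0.03,-0.05,0.2,0,0,0,0,-0.062,-0.12,0.45,0.02,0,0,0,-0.062,-0.178,0.7,0.04,0,0,0,-0.062,-0.178,0.9,0.04,0,0,0,-0.062,-0.178,1,0.04,0,0,0,-0.062,-0.178,1,0.04,0,0,0,-0.062,-0.178,1,0.04,0]
}}

```text
time: 17.8
eef_pos: [0.6441, 0.1796, 0.3137]
tool_rot: [[-0.995, -0.097, 0.001], [-0.097, 0.995, -0.0], [-0.0, -0.0, -1.0]]
ft_force: [-0.3, -1.6, -1.8]
opening: 0.0141
grasp_force: 118.0
```

```bash
python3 - <<'E'
from h import *
c=[atz("top",*T(*p),.05) for p in((123,135),(237,122),(260,243),(148,267))];print(np.array(c),np.mean(c,0))
s=get_state();print(s["eef_pos"],s["tool_rot"][:,0])
plan(((.643,.186,.1565),5.7,0))
E
```

```text
[[0.7034 0.2449 0.05  ]
 [0.7007 0.1374 0.05  ]
 [0.5807 0.1354 0.05  ]
 [0.5733 0.2384 0.05  ]] [0.6395 0.189  0.05  ]
[0.6441 0.1796 0.3137] [-0.9953 -0.0971 -0.0005]
turn [-0.     0.    -0.001] shift [0.004 0.043 1.048]
```

{"method": "drive_tool", "body": {
  "series": [0,0,0,0.01,0.05,0.2,0,0,0,0,0.01,0.05,0.4,0,0,0,0,0.01,0.05,0.6,0,0,0,0,0.01,0.05,0.8,0,0,0,0,0.01,0.05,0.93,0,0,0,0,0.01,0.05,1,0,0,0,0,0.01,0.05,1,0,0,0,0,0.01,0.05,1,0]
}}

```text
time: 18.47
eef_pos: [0.6422, 0.1862, 0.1638]
tool_rot: [[-0.995, -0.095, -0.001], [-0.095, 0.995, 0.0], [0.001, 0.0, -1.0]]
ft_force: [0.2, -0.0, -1.4]
opening: 0.0144
grasp_force: 118.0
```

{"method": "drive_tool", "body": {
  "series": [0,0,0,0,0,0.02,0,0,0,0,0,0,0.037,0,0,0,0,0,0,0.037,0,0,0,0,0,0,0.037,0]
}}

```text
time: 18.8
eef_pos: [0.6422, 0.1879, 0.1581]
tool_rot: [[-0.995, -0.097, -0.0], [-0.097, 0.995, 0.001], [0.0, 0.001, -1.0]]
ft_force: [0.3, -1.5, -1.9]
opening: 0.0143
grasp_force: 118.0
```

```bash
python3 - <<'E'
from h import *
s=get_state();print(s["eef_pos"],s["ft_force"])
E
```

```text
[0.6422 0.1879 0.1581] [ 0.3362 -1.525  -1.8595]
```

Lower a little more until contact, release, rise and move back towards the strays.

{"method": "drive_tool", "body": {
  "series": [0,0,0,0,0,0.007,0,0,0,0,0,0,0.012,0,0,0,0,0,0,0.012,0,0,0,0,0,0,0.012,0]
}}

```text
time: 19.13
eef_pos: [0.642, 0.1879, 0.1562]
tool_rot: [[-0.995, -0.097, -0.001], [-0.097, 0.995, 0.001], [0.0, 0.001, -1.0]]
ft_force: [-1.3, -0.2, 1.2]
opening: 0.0145
grasp_force: 118.6
```

{"method": "drive_tool", "body": {
  "series": [0,0,0,0,0,0,0.3,0,0,0,0,0,0,0.7,0,0,0,0,0,0,0.7,0,0,0,0,0,0,0.7,0,0,0,0,0,0,0.7,0,0,0,0,0,-0.2,0.7,0,0,0,0,0,-0.5,0.7,0,0,0,0,0,-0.7,0.7]
}}

```text
time: 19.8
eef_pos: [0.6416, 0.1876, 0.2617]
tool_rot: [[-0.995, -0.097, -0.002], [-0.097, 0.995, -0.0], [0.002, 0.0, -1.0]]
ft_force: [0.8, 0.3, 0.9]
opening: 0.0602
grasp_force: 0.0
```

{"method": "drive_tool", "body": {
  "series": [0,0,0,0.3,-0.2,-0.3,0.7,0,0,0,0.6,-0.4,-0.3,0.7,0,0,0,0.9,-0.6,-0.3,0.7,0,0,0,1,-0.8,-0.3,0.7,0,0,0,1,-1,-0.3,0.6,0,0,0,1,-1,-0.3,0.6]
}}

```text
time: 20.3
eef_pos: [0.505, 0.0211, 0.3068]
tool_rot: [[-0.995, -0.096, -0.0], [-0.096, 0.995, -0.001], [0.001, -0.001, -1.0]]
ft_force: [0.2, -0.1, 0.1]
opening: 0.0514
grasp_force: 0.0
```

{"method": "drive_tool", "body": {
  "series": [0,0,0,0.3,-0.3,0,0.7,0,0,0,0.6,-0.6,0,0.7,0,0,0,0.9,-1,0,0.7,0,0,0,1,-1,0,0.7,0,0,0,1,-1,0,0.6,0,0,0,1,-1,0,0.6]
}}

```text
time: 20.8
eef_pos: [0.3685, -0.1435, 0.3062]
tool_rot: [[-0.996, -0.09, -0.003], [-0.09, 0.996, -0.002], [0.003, -0.002, -1.0]]
ft_force: [0.7, 0.3, 0.8]
opening: 0.0512
grasp_force: 0.0
```

```bash
python3 - <<'E'
from h import *
a=snapshot("top");b=snapshot("scene")
cv2.imwrite("pics/t6r.png",a[:,:,::-1]);cv2.imwrite("pics/s6r.png",b[:,:,::-1])
A=cv2.resize(a[150:300,220:460,::-1],None,fx=2.5,fy=2.5,interpolation=2)  #600x375
Bc=cv2.resize(b[135:225,230:350,::-1],None,fx=5,fy=5,interpolation=2)
C=np.zeros((600,800,3),np.uint8);C[:300,:480]=cv2.resize(A,(480,300));C[300:600,:400]=cv2.resize(Bc,(400,300))
D=cv2.resize(a[145:210,375:440,::-1],(315,300),interpolation=2);C[:300,485:]=D
cv2.imwrite("pics/c6.png",C)
print(get_state()["eef_pos"])
E
```

```text
[ 0.3716 -0.1413  0.3063]
```

View pics/c6.png

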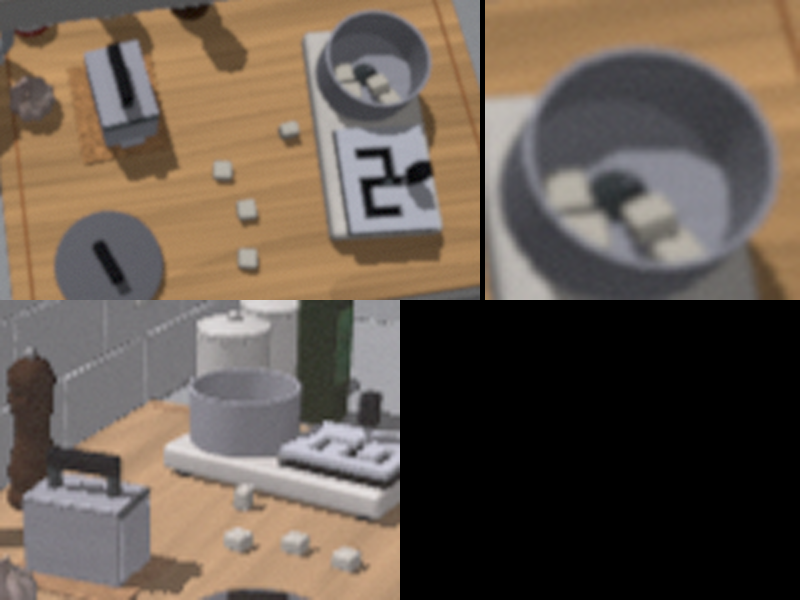

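```bash
cat > lumps.py <<'E'
from h import *
def find(im=None,z=.056):
    im=snapshot("top") if im is None else im
    hsv=cv2.cvtColor(im,cv2.COLOR_RGB2HSV)
    m=((hsv[...,1]<80)&(hsv[...,2]>125)).astype(np.uint8)
    n,l,st,c=cv2.connectedComponentsWithStats(m)
    for i in range(1,n):
        if 20<st[i,4]<160:
            P=atz("top",*c[i],z)
            if .37<P[0]<.75 and -.25<P[1]<.33:
                r=cv2.minAreaRect(np.argwhere(l==i)[:,::-1].astype(np.float32))
                print("px",c[i].round(1),"A",st[i,4],"P",P[:2],"rect",np.round(r[1],1),round(r[2],1))
if __name__=="__main__": find()
E
python3 - <<'E'
from lumps import *
find(cv2.imread("pics/t6r.png")[:,:,::-1])
for p in((568,190),(583,225),(648,210),(680,240)):
    u=375+(p[0]-485)*65/315;v=145+p[1]*65/300;print(inG(atz("top",u,v,.101))-[65,0,0])
E
```

```text
px [364.6 213.4] A 58 P [ 0.5816 -0.0164] rect [ 6. 10.] 90.0
px [330.8 234.2] A 88 P [0.5415 0.0766] rect [ 9. 10.] 90.0
px [342.9 253.8] A 94 P [0.4895 0.0568] rect [ 9. 10.] 90.0
px [343.5 278.3] A 92 P [0.4318 0.0669] rect [9. 9.] 90.0
[-0.9857 27.5194 55.    ]
[-20.8716  22.9412  55.    ]
[-14.316  -10.4465  55.    ]
[-31.7426 -23.5505  55.    ]
```

{"method": "drive_tool", "body": {
  "series": [0,0,0.059,-0.2,0.25,0.2,0.6,0,0,0.059,-0.53,0.6,0.4,0.6,0,0,0.059,-0.53,1,0.6,0.6,0,0,0.059,-0.53,1,0.6,0.6,0,0,0.059,-0.53,1,0.6,0.6,0,0,0.059,-0.53,1,0.6,0.6],
  "squeeze": 30
}}

```text
time: 21.4
eef_pos: [0.4367, 0.0224, 0.2126]
tool_rot: [[-1.0, -0.013, -0.006], [-0.013, 1.0, 0.002], [0.006, 0.002, -1.0]]
ft_force: [-0.7, -0.6, -0.3]
opening: 0.0509
grasp_force: 0.0
```

```bash
python3 - <<'E'
from h import *
plan(((.4318,.0669,.071),0,0),((.655,-.115,.215),0,0),((.655,-.115,.132),0,0))
E
```

```text
turn [ 0.001 -0.004  0.008] shift [0.023 0.295 0.945]
turn [0. 0. 0.] shift [-1.488 -1.213 -0.96 ]
turn [0. 0. 0.] shift [0.    0.    0.553]
```

{"method": "drive_tool", "body": {
  "series": [0,-0.004,0.008,0.023,0.295,0.1,0.6,0,-0.004,0.008,0.023,0.295,0.35,0.6,0,-0.004,0.008,0.023,0.295,0.6,0.6,0,-0.004,0.008,0.023,0.295,0.8,0.6,0,-0.004,0.008,0.023,0.295,0.94,0.6,0,-0.004,0.008,0.023,0.295,0.94,0.6,0,-0.004,0.008,0.023,0.295,0.94,0.6,0,-0.004,0.008,0.023,0.295,0.94,0,0,-0.004,0.008,0.023,0.295,0.94,0,0,-0.004,0.008,0.023,0.295,0.94,0,0,-0.004,0.008,0.023,0.295,0.94,0,0,-0.004,0.008,0.023,0.295,0.94,0]
}}

```text
time: 22.4
eef_pos: [0.4351, 0.0616, 0.0766]
tool_rot: [[-1.0, 0.008, 0.009], [0.008, 1.0, 0.001], [-0.009, 0.001, -1.0]]
ft_force: [-0.4, 1.6, 6.6]
opening: 0.0207
grasp_force: 30.3
```

{"method": "drive_tool", "body": {
  "series": [0,0,0,0,0,0,0,0,0,0,0,0,-0.3,0,0,0,0,0,0,-0.7,0,0,0,0,0,0,-0.96,0,0,0,0,0,0,-0.96,0]
}}

```text
time: 22.82
eef_pos: [0.4347, 0.0614, 0.2246]
tool_rot: [[-1.0, 0.008, 0.014], [0.008, 1.0, 0.001], [-0.014, 0.002, -1.0]]
ft_force: [0.9, 0.4, -0.3]
opening: 0.0206
grasp_force: 29.6
```

```bash
python3 - <<'E'
from h import *
s=get_state();print(s["eef_pos"],s["opening"],s["grasp_force"])
plan(((.655,-.115,.215),0,0),((.655,-.115,.132),0,0))
E
```

```text
[0.4347 0.0614 0.2246] 0.02060714468093635 29.63934749364853
turn [ 0.001  0.009 -0.005] shift [-1.477 -1.164  0.082]
turn [0. 0. 0.] shift [0.    0.    0.553]
```

{"method": "drive_tool", "body": {
  "series": [0,0.009,0,-0.2,-0.15,0,0,0,0.009,0,-0.4,-0.35,0,0,0,0.009,0,-0.6,-0.5,0,0,0,0.009,0,-0.74,-0.58,0,0,0,0.009,0,-0.74,-0.58,0,0]
}}

```text
time: 23.23
eef_pos: [0.5465, -0.0296, 0.2193]
tool_rot: [[-1.0, 0.012, -0.006], [0.012, 1.0, -0.001], [0.006, -0.001, -1.0]]
ft_force: [0.6, -0.1, 0.1]
opening: 0.0208
grasp_force: 29.6
```

{"method": "drive_tool", "body": {
  "series": [0,0,0,-0.2,-0.15,0,0,0,0,0,-0.4,-0.35,0,0,0,0,0,-0.6,-0.5,0,0,0,0,0,-0.74,-0.58,0,0,0,0,0,-0.74,-0.58,0,0,0,0,0,-0.74,-0.58,0,0,0,0,0,-0.74,-0.58,0,0]
}}

```text
time: 23.82
eef_pos: [0.6521, -0.1139, 0.2181]
tool_rot: [[-1.0, 0.008, -0.011], [0.008, 1.0, 0.001], [0.011, 0.001, -1.0]]
ft_force: [0.3, -0.0, 0.0]
opening: 0.021
grasp_force: 29.6
```

```bash
python3 - <<'E'
from h import *
s=get_state();print(s["eef_pos"],s["opening"],s["grasp_force"])
plan(((.655,-.115,.132),0,0),((.655,-.115,.215),0,0),((.4895,.0568,.15),0,0))
E
```

```text
[ 0.6521 -0.1139  0.2181] 0.020952841694252964 29.63825762271881
turn [ 0.001 -0.007 -0.005] shift [-0.025 -0.008  0.574]
turn [0. 0. 0.] shift [ 0.     0.    -0.553]
turn [0. 0. 0.] shift [1.103 1.145 0.433]
```

{"method": "drive_tool", "body": {
  "series": [0,-0.007,0,-0.02,0,0.25,0,0,-0.007,0,-0.02,0,0.45,0,0,-0.007,0,-0.02,0,0.57,0,0,-0.007,0,-0.02,0,0.57,0,0,-0.007,0,-0.02,0,0.57,0.42,0,-0.007,0,-0.02,0,0.57,0.42,0,-0.007,0,-0.02,0,0.57,0.42,0,-0.007,0,-0.02,0,0.57,0.42,0,-0.007,0,-0.02,0,0.3,0.42,0,-0.007,0,-0.02,0,0,0.42,0,-0.007,0,-0.02,0,0,0.42]
}}

```text
time: 24.73
eef_pos: [0.6599, -0.1152, 0.2286]
tool_rot: [[-1.0, 0.008, 0.017], [0.008, 1.0, -0.002], [-0.017, -0.002, -1.0]]
ft_force: [0.7, -0.6, 1.8]
opening: 0.0362
grasp_force: 0.0
```

{"method": "drive_tool", "body": {
  "series": [0,0,0,0.25,0.25,0,0.6,0,0,0,0.5,0.5,0,0.6,0,0,0,0.75,0.75,0,0.6,0,0,0,1,1,0,0.6,0,0,0,1,1,0,0.6,0,0,0,1,1,0,0.6,0,0,0,1,1,0,0.6]
}}

```text
time: 25.32
eef_pos: [0.5063, 0.0382, 0.2195]
tool_rot: [[-1.0, 0.005, 0.004], [0.005, 1.0, 0.0], [-0.004, 0.001, -1.0]]
ft_force: [0.0, -0.6, -0.0]
opening: 0.0514
grasp_force: 0.0
```

```bash
python3 - <<'E'
from lumps import *
print(get_state()["opening"]); find()
plan(((.4895,.0568,.071),0,0),((.650,-.1026,.215),0,0))
E
```

```text
0.051382277611142925
px [379.3 167.3] A 33 P [ 0.6988 -0.0806] rect [17.7  2.4] 76.0
px [370.6 188.2] A 127 P [ 0.6452 -0.0457] rect [26.4 12.5] 63.4
px [330.8 234.2] A 89 P [0.5414 0.0766] rect [ 9. 10.] 90.0
px [342.9 253.8] A 94 P [0.4895 0.0568] rect [ 9. 10.] 90.0
turn [ 0.     0.003 -0.004] shift [0.129 0.13  0.99 ]
turn [0. 0. 0.] shift [-1.07  -1.063 -0.96 ]
```

{"method": "drive_tool", "body": {
  "series": [0,0.003,0,0.129,0.13,0.2,0.6,0,0.003,0,0.129,0.13,0.4,0.6,0,0.003,0,0.129,0.13,0.6,0.6,0,0.003,0,0.129,0.13,0.8,0.6,0,0.003,0,0.129,0.13,0.93,0.6,0,0.003,0,0.129,0.13,0.98,0.6,0,0.003,0,0.129,0.13,0.98,0.6,0,0.003,0,0.129,0.13,0.98,0.6]
}}

```text
time: 26.03
eef_pos: [0.4899, 0.0557, 0.0714]
tool_rot: [[-1.0, 0.009, -0.002], [0.009, 1.0, 0.0], [0.002, 0.0, -1.0]]
ft_force: [0.7, -0.5, 0.7]
opening: 0.0513
grasp_force: 0.0
```

{"method": "drive_tool", "body": {
  "series": [0,0,0,0,0,0,0,0,0,0,0,0,0,0,0,0,0,0,0,0,0,0,0,0,0,0,0,0,0,0,0,0,0,0,0,0,0,0,0,0,-0.3,0,0,0,0,0,0,-0.6,0,0,0,0,0,0,-0.96,0,0,0,0,-0.2,-0.2,-0.96,0,0,0,0,-0.4,-0.4,-0.96,0,0,0,0,-0.6,-0.6,-0.96,0,0,0,0,-0.6,-0.6,-0.96,0]
}}

```text
time: 27.03
eef_pos: [0.5821, -0.0386, 0.215]
tool_rot: [[-1.0, 0.012, 0.002], [0.012, 1.0, -0.002], [-0.002, -0.002, -1.0]]
ft_force: [1.3, 0.6, 0.8]
opening: 0.0212
grasp_force: 30.1
```

{"method": "drive_tool", "body": {
  "series": [0,0,0,-0.23,-0.23,0,0,0,0,0,-0.46,-0.46,0,0,0,0,0,-0.46,-0.46,0,0,0,0,0,-0.46,-0.46,0,0,0,0,0,-0.46,-0.46,0,0]
}}

```text
time: 27.45
eef_pos: [0.646, -0.1042, 0.2133]
tool_rot: [[-1.0, 0.009, -0.005], [0.009, 1.0, 0.001], [0.005, 0.001, -1.0]]
ft_force: [0.2, -0.1, -0.2]
opening: 0.0211
grasp_force: 30.1
```

```bash
python3 - <<'E'
from h import *
s=get_state();print(s["eef_pos"],s["opening"],s["grasp_force"])
plan(((.650,-.1026,.132),0,0),((.650,-.1026,.215),0,0),((.5414,.0766,.215),0,0))
E
```

```text
[ 0.646  -0.1042  0.2133] 0.02112821127606142 30.05403220653534
turn [ 0.001 -0.003 -0.006] shift [-0.029  0.01   0.542]
turn [0. 0. 0.] shift [ 0.     0.    -0.553]
turn [0. 0. 0.] shift [0.724 1.195 0.   ]
```

{"method": "drive_tool", "body": {
  "series": [0,0,0,-0.02,0.01,0.25,0,0,0,0,-0.02,0.01,0.45,0,0,0,0,-0.02,0.01,0.53,0,0,0,0,-0.02,0.01,0.53,0,0,0,0,-0.02,0.01,0.53,0.42,0,0,0,-0.02,0.01,0.53,0.42,0,0,0,-0.02,0.01,0.53,0.42,0,0,0,-0.02,0.01,0.53,0.42,0,0,0,-0.02,0.01,0.3,0.42,0,0,0,-0.02,0.01,0,0.42,0,0,0,-0.02,0.01,0,0.42]
}}

```text
time: 28.37
eef_pos: [0.6532, -0.1031, 0.2241]
tool_rot: [[-1.0, 0.008, 0.012], [0.008, 1.0, -0.002], [-0.012, -0.002, -1.0]]
ft_force: [1.4, 0.2, 2.4]
opening: 0.0356
grasp_force: 0.0
```

{"method": "drive_tool", "body": {
  "series": [0,0,0,0.2,0.25,0,0.6,0,0,0,0.4,0.5,0,0.6,0,0,0,0.6,0.75,0,0.6,0,0,0,0.7,1,0,0.6,0,0,0,0.7,1,0,0.6,0,0,0,0.7,1,0,0.6,0,0,0,0.7,1,0,0.6]
}}

```text
time: 28.95
eef_pos: [0.546, 0.0492, 0.2162]
tool_rot: [[-1.0, 0.006, 0.0], [0.006, 1.0, 0.0], [0.0, 0.0, -1.0]]
ft_force: [0.6, -0.3, 0.2]
opening: 0.0513
grasp_force: 0.0
```

```bash
python3 - <<'E'
from h import *
plan(((.5414,.0766,.071),0,0),((.648,-.127,.215),0,0))
E
```

```text
turn [ 0.    -0.    -0.004] shift [0.032 0.182 0.968]
turn [0. 0. 0.] shift [-0.711 -1.357 -0.96 ]
```

{"method": "drive_tool", "body": {
  "series": [0,0,0,0.032,0.182,0.15,0.6,0,0,0,0.032,0.182,0.35,0.6,0,0,0,0.032,0.182,0.6,0.6,0,0,0,0.032,0.182,0.8,0.6,0,0,0,0.032,0.182,0.92,0.6,0,0,0,0.032,0.182,0.96,0.6,0,0,0,0.032,0.182,0.96,0.6,0,0,0,0.032,0.182,0.96,0.6]
}}

```text
time: 29.62
eef_pos: [0.542, 0.075, 0.0716]
tool_rot: [[-1.0, 0.009, -0.001], [0.009, 1.0, 0.0], [0.001, 0.0, -1.0]]
ft_force: [0.7, -0.1, 0.1]
opening: 0.0513
grasp_force: 0.0
```

{"method": "drive_tool", "body": {
  "series": [0,0,0,0,0,0,0,0,0,0,0,0,0,0,0,0,0,0,0,0,0,0,0,0,0,0,0,0,0,0,0,0,0,0,0,0,0,0,0,0,-0.3,0,0,0,0,0,0,-0.6,0,0,0,0,0,0,-0.96,0,0,0,0,-0.1,-0.2,-0.96,0,0,0,0,-0.2,-0.4,-0.96,0,0,0,0,-0.35,-0.65,-0.96,0,0,0,0,-0.35,-0.65,-0.96,0]
}}

```text
time: 30.62
eef_pos: [0.5957, -0.0276, 0.2153]
tool_rot: [[-1.0, 0.014, 0.001], [0.014, 1.0, -0.003], [-0.001, -0.003, -1.0]]
ft_force: [0.0, 1.1, -0.2]
opening: 0.0207
grasp_force: 29.9
```

{"method": "drive_tool", "body": {
  "series": [0,0,0,-0.15,-0.23,0,0,0,0,0,-0.3,-0.46,0,0,0,0,0,-0.36,-0.7,0,0,0,0,0,-0.36,-0.7,0,0,0,0,0,-0.36,-0.7,0,0,0,0,0,-0.36,-0.7,0,0]
}}

```text
time: 31.12
eef_pos: [0.6455, -0.1275, 0.2138]
tool_rot: [[-1.0, 0.009, -0.004], [0.009, 1.0, 0.001], [0.004, 0.001, -1.0]]
ft_force: [-0.3, 0.4, -0.3]
opening: 0.0214
grasp_force: 29.9
```

```bash
python3 - <<'E'
from h import *
s=get_state();print(s["eef_pos"],s["opening"],s["grasp_force"])
plan(((.648,-.127,.135),0,0),((.648,-.127,.215),0,0))
E
```

```text
[ 0.6455 -0.1275  0.2138] 0.021350331281640104 29.938554167747498
turn [ 0.001 -0.003 -0.005] shift [-0.019  0.003  0.525]
turn [0. 0. 0.] shift [ 0.     0.    -0.533]
```

{"method": "drive_tool", "body": {
  "series": [0,0,0,-0.015,0.01,0.25,0,0,0,0,-0.015,0.01,0.45,0,0,0,0,-0.015,0.01,0.52,0,0,0,0,-0.015,0.01,0.52,0,0,0,0,-0.015,0.01,0.52,0.42,0,0,0,-0.015,0.01,0.52,0.42,0,0,0,-0.015,0.01,0.52,0.42,0,0,0,-0.015,0.01,0.52,0.42,0,0,0,-0.015,0.01,0.3,0.42,0,0,0,-0.015,0.01,0,0.42,0,0,0,-0.015,0.01,0,0.42]
}}

```text
time: 32.03
eef_pos: [0.6512, -0.1256, 0.2225]
tool_rot: [[-1.0, 0.007, 0.008], [0.007, 1.0, -0.002], [-0.008, -0.002, -1.0]]
ft_force: [1.6, -0.8, 1.7]
opening: 0.0358
grasp_force: 0.0
```

{"method": "drive_tool", "body": {
  "series": [0,0,0,0.25,0,-0.3,0.6,0,0,0,0.5,0,-0.4,0.6,0,0,0,0.75,0,-0.4,0.6,0,0,0,1,0,-0.4,0.6,0,0,0,1,0,-0.4,0.6]
}}

```text
time: 32.45
eef_pos: [0.49, -0.1232, 0.2741]
tool_rot: [[-1.0, 0.008, -0.012], [0.008, 1.0, 0.002], [0.012, 0.002, -1.0]]
ft_force: [-1.1, 1.1, -1.4]
opening: 0.0512
grasp_force: 0.0
```

{"method": "drive_tool", "body": {
  "series": [0,0,0,0.25,0,0,0.6,0,0,0,0.5,0,0,0.6,0,0,0,0.75,0,0,0.6,0,0,0,1,0,0,0.6,0,0,0,1,0,0,0.6,0,0,0,1,0,0,0.6]
}}

```text
time: 32.95
eef_pos: [0.3469, -0.1232, 0.2756]
tool_rot: [[-1.0, 0.008, -0.002], [0.008, 1.0, 0.0], [0.002, 0.0, -1.0]]
ft_force: [0.2, -0.3, 0.5]
opening: 0.0514
grasp_force: 0.0
```

```bash
python3 - <<'E'
from lumps import *
a=snapshot("top");b=snapshot("scene")
find(a)
C=np.zeros((600,800,3),np.uint8)
C[:300,:400]=cv2.resize(a[145:220,365:465,::-1],(400,300),interpolation=2)
C[:300,400:]=cv2.resize(a[190:250,325:405,::-1],(400,300),interpolation=2)
C[300:,:400]=cv2.resize(b[175:235,270:350,::-1],(400,300),interpolation=2)
C[300:,400:]=cv2.resize(b[130:250,220:380,::-1],(400,300),interpolation=2)
cv2.imwrite("pics/c7.png",C)
print(get_state()["eef_pos"])
E
```

```text
px [364.6 213.4] A 59 P [ 0.5817 -0.0162] rect [ 6. 10.] 90.0
[ 0.3493 -0.1237  0.2757]
```

View pics/c7.png

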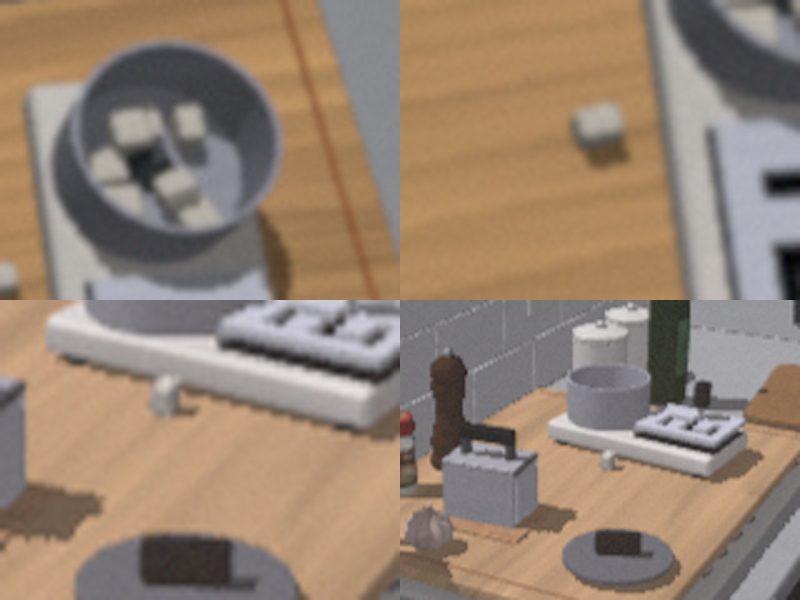

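```bash
python3 - <<'E'
from h import *
print(atz("top",364.6,213.4,.068),tri(np.array([364.6,213.2]),np.array([302.7,190.8])))
print(inG(atz("top",364.6,213.4,.068)))
P=atz("top",364.6,213.4,.068)
plan(((.45,-.0,.25),-90,0),((.45,0,.25),-90,25),((P[0],P[1]+.007,.16),-90,25),((P[0],P[1]+.007,.075),-90,25))
E
```

```text
[ 0.5782 -0.0131  0.068 ] (array([ 0.5788, -0.0135,  0.0674]), np.float64(0.04367938339680677))
[ 9.0587 94.4158 22.    ]
turn [-0.001 -0.     0.995] shift [-0.665  0.83   0.171]
turn [ 0.    -0.278  0.   ] shift [0. 0. 0.]
turn [0. 0. 0.] shift [0.217 0.855 0.561]
turn [0. 0. 0.] shift [0.239 0.    0.514]
```

{"method": "drive_tool", "body": {
  "series": [0,0,0.078,-0.2,0.2,0.05,0.5,0,0,0.156,-0.4,0.4,0.1,0.5,0,0,0.234,-0.6,0.6,0.171,0.5,0,0,0.312,-0.665,0.83,0.171,0.5,0,0,0.39,-0.665,0.83,0.171,0.5,0,0,0.468,-0.665,0.83,0.171,0.5,0,0,0.546,-0.665,0.83,0.171,0.5,0,0,0.624,-0.665,0.83,0.171,0.5,0,0,0.702,-0.665,0.83,0.171,0.5,0,0,0.78,-0.665,0.83,0.171,0.5,0,0,0.858,-0.665,0.83,0.171,0.5,0,0,0.93,-0.665,0.83,0.171,0.5]
}}

```text
time: 34.05
eef_pos: [0.4507, 0.0006, 0.2488]
tool_rot: [[-0.125, 0.992, -0.003], [0.992, 0.125, 0.0], [0.001, -0.003, -1.0]]
ft_force: [0.4, 0.1, -0.5]
opening: 0.0422
grasp_force: 0.0
```

{"method": "drive_tool", "body": {
  "series": [0,0,0.065,0,0,0,0.5,0,0,0.065,0,0,0,0.5,0,0,0.065,0,0,0,0.5]
}}

```text
time: 34.3
eef_pos: [0.4502, 0.0004, 0.2489]
tool_rot: [[-0.032, 0.999, -0.003], [0.999, 0.032, 0.0], [0.001, -0.003, -1.0]]
ft_force: [-0.5, 0.2, -0.8]
opening: 0.0429
grasp_force: 0.0
```

{"method": "drive_tool", "body": {
  "series": [0,-0.07,0,0,0,0,0.5,0,-0.14,0,0,0,0,0.5,0,-0.21,0,0,0,0,0.5,0,-0.278,0,0,0,0,0.5,0,-0.278,0,0,0,0,0.5,0,-0.278,0,0,0,0,0.5]
}}

```text
time: 34.8
eef_pos: [0.4494, 0.0014, 0.2484]
tool_rot: [[-0.033, 0.999, 0.009], [0.906, 0.033, -0.421], [-0.421, -0.006, -0.907]]
ft_force: [-0.5, 0.3, -0.4]
opening: 0.0426
grasp_force: 0.0
```

```bash
python3 - <<'E'
from h import *
s=get_state();print(s["eef_pos"],s["q"])
plan(((.5784,-.0063,.16),-90,25),((.5784,-.0063,.075),-90,25))
E
```

```text
[0.4494 0.0014 0.2484] [ 15.0333  11.8185  -7.0564  77.4626 -24.1564 104.403 ]
turn [ 0.006 -0.001  0.021] shift [0.174 0.861 0.564]
turn [0. 0. 0.] shift [0.239 0.    0.514]
```

{"method": "drive_tool", "body": {
  "series": [0,0,0.02,0.05,0.25,0.15,0.5,0,0,0.02,0.1,0.5,0.3,0.5,0,0,0.02,0.174,0.75,0.5,0.5,0,0,0.02,0.174,0.861,0.564,0.5,0,0,0.02,0.174,0.861,0.564,0.5,0,0,0.02,0.174,0.861,0.564,0.5,0,0,0.02,0.174,0.861,0.564,0.5]
}}

```text
time: 35.38
eef_pos: [0.5781, -0.0095, 0.1615]
tool_rot: [[0.005, 1.0, 0.008], [0.907, -0.001, -0.422], [-0.422, 0.01, -0.907]]
ft_force: [-0.1, -0.6, -0.0]
opening: 0.0428
grasp_force: 0.0
```

```bash
python3 - <<'E'
from h import *
s=get_state();print(s["eef_pos"])
plan(((.5784,-.0063,.0755),-90,25))
E
```

```text
[ 0.5781 -0.0095  0.1615]
turn [ 0.005 -0.001 -0.003] shift [ 0.261 -0.004  0.511]
```

{"method": "drive_tool", "body": {
  "series": [0.005,0,0,0.1,0,0.2,0.5,0.005,0,0,0.18,0,0.36,0.5,0.005,0,0,0.235,0,0.46,0.5,0.005,0,0,0.261,0,0.51,0.5,0.005,0,0,0.261,0,0.51,0.5,0.005,0,0,0.261,0,0.51,0.5,0.005,0,0,0.261,0,0.51,0,0.005,0,0,0.261,0,0.51,0,0.005,0,0,0.261,0,0.51,0,0.005,0,0,0.261,0,0.51,0,0.005,0,0,0.261,0,0.51,0]
}}

```text
time: 36.3
eef_pos: [0.5804, -0.0051, 0.0774]
tool_rot: [[0.005, 1.0, 0.005], [0.906, -0.003, -0.423], [-0.423, 0.007, -0.906]]
ft_force: [-1.6, 0.6, 6.4]
opening: 0.0148
grasp_force: 31.9
```

{"method": "drive_tool", "body": {
  "series": [0,0,0,-0.1,0,-0.2,0,0,0,0,-0.2,0,-0.4,0,0,0,0,-0.3,0,-0.6,0,0,0,0,-0.41,0,-0.87,0,0,0,0,-0.41,0,-0.87,0,0,0,0,-0.41,0,-0.87,0]
}}

```text
time: 36.8
eef_pos: [0.5808, -0.0055, 0.2236]
tool_rot: [[0.008, 1.0, 0.009], [0.907, -0.003, -0.421], [-0.421, 0.011, -0.907]]
ft_force: [-0.0, 0.1, -0.4]
opening: 0.015
grasp_force: 31.1
```

```bash
python3 - <<'E'
from h import *
s=get_state();print(s["eef_pos"],s["opening"],s["grasp_force"],s["tool_rot"])
plan(((.635,-.11,.22),-90,0),((.640,-.13,.22),-90,0))
E
```

```text
[ 0.5808 -0.0055  0.2236] 0.015001355203342299 31.131430864334106 [[ 0.0075  0.9999  0.009 ]
 [ 0.9071 -0.003  -0.421 ]
 [-0.4209  0.0113 -0.907 ]]
turn [ 0.007  0.277 -0.003] shift [-0.619  0.363  0.318]
turn [0. 0. 0.] shift [-0.133  0.033  0.   ]
```

{"method": "drive_tool", "body": {
  "series": [0,0.07,0,-0.2,0.1,0.05,0,0,0.14,0,-0.4,0.2,0.15,0,0,0.21,0,-0.6,0.28,0.25,0,0.007,0.277,0,-0.8,0.28,0.34,0,0.007,0.277,0,-0.8,0.28,0.34,0,0.007,0.277,0,-0.8,0.28,0.34,0,0.007,0.277,0,-0.8,0.28,0.34,0]
}}

```text
time: 37.38
eef_pos: [0.6193, -0.1374, 0.2223]
tool_rot: [[0.008, 1.0, -0.011], [1.0, -0.008, -0.0], [-0.0, -0.011, -1.0]]
ft_force: [-0.3, -0.0, 0.7]
opening: 0.015
grasp_force: 31.1
```

```bash
python3 - <<'E'
from h import *
s=get_state();print(s["eef_pos"],s["opening"])
plan(((.623,-.143,.132),-90,0),)
E
```

```text
[ 0.6193 -0.1374  0.2223] 0.014990601048038513
turn [-0.007  0.    -0.005] shift [-0.037  0.031  0.602]
```

{"method": "drive_tool", "body": {
  "series": [-0.007,0,0,-0.037,0.031,0.25,0,-0.007,0,0,-0.037,0.031,0.45,0,-0.007,0,0,-0.037,0.031,0.6,0,-0.007,0,0,-0.037,0.031,0.6,0,-0.007,0,0,-0.037,0.031,0.6,0.35,-0.007,0,0,-0.037,0.031,0.6,0.35,-0.007,0,0,-0.037,0.031,0.6,0.35,-0.007,0,0,-0.037,0.031,0.6,0.35,-0.007,0,0,-0.037,0.031,0.3,0.35,-0.007,0,0,-0.037,0.031,0,0.35,-0.007,0,0,-0.037,0.031,-0.2,0.35,-0.007,0,0,-0.037,0.031,-0.3,0.35]
}}

```text
time: 38.38
eef_pos: [0.6272, -0.1421, 0.2764]
tool_rot: [[0.005, 1.0, 0.013], [1.0, -0.005, -0.003], [-0.003, 0.013, -1.0]]
ft_force: [0.3, 0.2, 1.0]
opening: 0.0298
grasp_force: 0.0
```

{"method": "drive_tool", "body": {
  "series": [0,0,-0.078,0.1,-0.2,0,0.6,0,0,-0.156,0.2,-0.4,0,0.6,0,0,-0.234,0.3,-0.6,0,0.6,0,0,-0.312,0.4,-0.8,0,0.6,0,0,-0.39,0.5,-1,0,0.6,0,0,-0.468,0.6,-1,0,0.6,0,0,-0.546,0.7,-1,0,0.6,0,0,-0.624,0.7,-1,0,0.6,0,0,-0.702,0.7,-1,0,0.6,0,0,-0.78,0.7,-1,0,0.6,0,0,-0.858,0.7,-1,0,0.6,0,0,-0.93,0.7,-1,0,0.6]
}}

```text
time: 39.38
eef_pos: [0.4759, -0.0358, 0.2691]
tool_rot: [[-0.994, 0.109, 0.004], [0.109, 0.994, -0.001], [-0.005, -0.001, -1.0]]
ft_force: [0.3, -0.4, -0.0]
opening: 0.051
grasp_force: 0.0
```

{"method": "drive_tool", "body": {
  "series": [0,0,-0.078,0.2,0,0,0.6,0,0,-0.156,0.4,0,0,0.6,0,0,-0.234,0.6,0,0,0.6,0,0,-0.26,0.8,0,0,0.6,0,0,-0.26,1,0,0,0.6,0,0,-0.26,1,0,0,0.6,0,0,-0.26,1,0,0,0.6]
}}

```text
time: 39.97
eef_pos: [0.3261, -0.0186, 0.2688]
tool_rot: [[-0.957, -0.289, 0.006], [-0.289, 0.957, -0.001], [-0.005, -0.003, -1.0]]
ft_force: [0.6, -1.0, -0.1]
opening: 0.0514
grasp_force: 0.0
```

```bash
python3 - <<'E'
from lumps import *
a=snapshot("top");b=snapshot("scene")
find(a)
C=np.zeros((600,800,3),np.uint8)
C[:300,:400]=cv2.resize(a[145:220,365:465,::-1],(400,300),interpolation=2)
C[:300,400:]=cv2.resize(a[245:320,235:335,::-1],(400,300),interpolation=2)
C[300:,:400]=cv2.resize(b[207:252,275:335,::-1],(400,300),interpolation=2)
C[300:,400:]=cv2.resize(b[130:250,220:380,::-1],(400,300),interpolation=2)
cv2.imwrite("pics/c8.png",C)
s=get_state();print(s["eef_pos"],s["q"])
E
```

```text
px [416.3 178.8] A 111 P [ 0.6535 -0.1667] rect [20.   8.3] 39.3
[ 0.3279 -0.0188  0.2687] [ -3.2409  -6.6754 -19.4926  76.829   -0.0529 -20.0354]
```

View pics/c8.png

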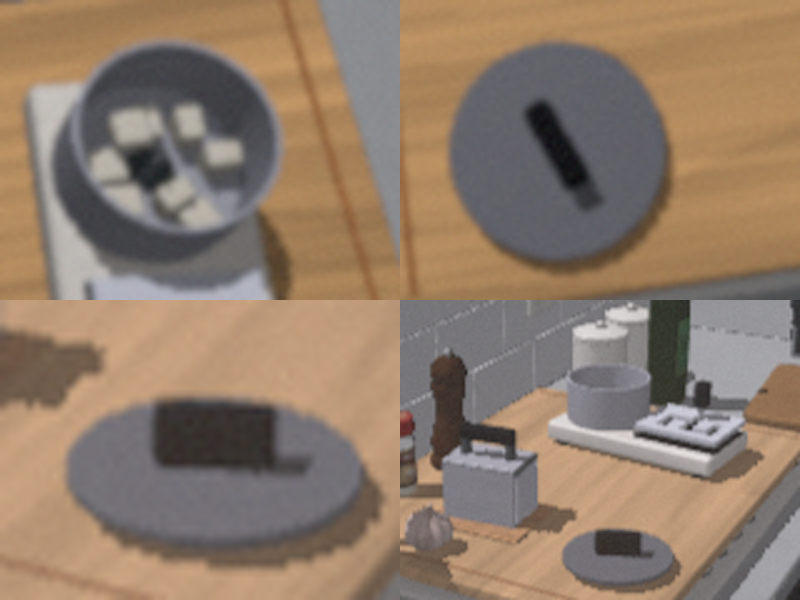

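```bash
python3 - <<'E'
from h import *
q=lambda x,y:(235+(x-400)/4-.4,245+y/4-.4)
for p in((532,106),(550,101),(586,180),(568,190)):print(atz("top",*q(*p),.088))
P=np.mean([atz("top",*q(*p),.088) for p in((532,106),(550,101),(586,180),(568,190))],0);print(P,proj("scene",P),(306.9,222.3))
plan(((.4459,.2290,.16),17,0),((.4459,.2290,.087),17,0))
E
```

```text
[0.4691 0.2407 0.088 ]
[0.4705 0.2301 0.088 ]
[0.4234 0.2162 0.088 ]
[0.4194 0.227  0.088 ]
[0.4456 0.2285 0.088 ] [[307.8628 221.9963]] (306.9, 222.3)
turn [-0.002  0.003 -0.002] shift [-1.226  1.357  0.728]
turn [0. 0. 0.] shift [0.    0.    0.487]
```

{"method": "drive_tool", "body": {
  "series": [0,0,0,-0.2,0.22,0,0.6,0,0,0,-0.4,0.44,0,0.6,0,0,0,-0.6,0.68,0.2,0.6,0,0,0,-0.6,0.68,0.3,0.6,0,0,0,-0.6,0.68,0.3,0.6],
  "squeeze": 90
}}

```text
time: 40.48
eef_pos: [0.3842, 0.1073, 0.2191]
tool_rot: [[-0.956, -0.293, -0.002], [-0.293, 0.956, -0.002], [0.002, -0.001, -1.0]]
ft_force: [-0.6, -0.4, 0.3]
opening: 0.0514
grasp_force: 0.0
```

{"method": "drive_tool", "body": {
  "series": [0,0,0,-0.2,0.22,0,0.6,0,0,0,-0.4,0.44,0.1,0.6,0,0,0,-0.62,0.67,0.2,0.6,0,0,0,-0.62,0.67,0.4,0.6,0,0,0,-0.62,0.67,0.4,0.6,0,0,0,-0.62,0.67,0.4,0.6,0,0,0,-0.62,0.67,0.4,0.6]
}}

```text
time: 41.07
eef_pos: [0.4443, 0.2272, 0.1635]
tool_rot: [[-0.958, -0.288, 0.003], [-0.288, 0.958, -0.002], [-0.002, -0.003, -1.0]]
ft_force: [-0.3, 0.3, 0.2]
opening: 0.0513
grasp_force: 0.0
```

```bash
python3 - <<'E'
from h import *
s=get_state();print(s["eef_pos"],s["q"])
plan(((.4457,.2288,.087),16.5,0))
E
```

```text
[0.4443 0.2272 0.1635] [27.1815 16.9624 -9.3244 63.62   -0.1674 10.4332]
turn [-0.002  0.001  0.003] shift [-0.011  0.009  0.51 ]
```

{"method": "drive_tool", "body": {
  "series": [0,0,0.003,-0.011,0.009,0.2,0.6,0,0,0.003,-0.011,0.009,0.4,0.6,0,0,0.003,-0.011,0.009,0.51,0.6,0,0,0.003,-0.011,0.009,0.51,0.6,0,0,0.003,-0.011,0.009,0.51,0.6,0,0,0.003,-0.011,0.009,0.51,0,0,0,0.003,-0.011,0.009,0.51,0,0,0,0.003,-0.011,0.009,0.51,0,0,0,0.003,-0.011,0.009,0.51,0,0,0,0.003,-0.011,0.009,0.51,0,0,0,0.003,-0.011,0.009,0.51,0,0,0,0.003,-0.011,0.009,0.51,0]
}}

```text
time: 42.07
eef_pos: [0.447, 0.2303, 0.0891]
tool_rot: [[-0.959, -0.284, 0.008], [-0.284, 0.959, 0.001], [-0.008, -0.001, -1.0]]
ft_force: [-0.9, -1.3, 6.1]
opening: 0.0139
grasp_force: 87.6
```

```bash
python3 - <<'E'
from h import *
s=get_state();print(s["eef_pos"],s["opening"],s["grasp_force"],s["tool_rot"][:,0])
plan(((.4457,.2288,.23),16.5,0),((.6251,-.1124,.23),0,0),((.6251,-.1124,.181),0,0))
E
```

```text
[0.447  0.2303 0.0891] 0.01392425472350939 87.618248462677 [-0.9587 -0.2843 -0.0079]
turn [-0.001  0.005  0.   ] shift [ 0.004 -0.008 -0.939]
turn [0.    0.    0.183] shift [-0.501 -2.521  0.   ]
turn [0. 0. 0.] shift [0.    0.    0.327]
```

{"method": "drive_tool", "body": {
  "series": [0,0,0,0,0,-0.15,0,0,0,0,0,0,-0.35,0,0,0,0,0,0,-0.55,0,0,0,0,0,0,-0.75,0,0,0,0,0,0,-0.95,0,0,0,0,0,0,-0.95,0,0,0,0,-0.04,-0.2,-0.95,0,0,0,0,-0.08,-0.4,-0.95,0,0,0,0.06,-0.12,-0.6,-0.95,0,0,0,0.06,-0.17,-0.84,-0.95,0,0,0,0.06,-0.17,-0.84,-0.95,0]
}}

```text
time: 42.98
eef_pos: [0.5075, 0.1112, 0.2295]
tool_rot: [[-0.982, -0.186, 0.006], [-0.186, 0.982, -0.004], [-0.005, -0.005, -1.0]]
ft_force: [0.1, 0.4, -1.1]
opening: 0.014
grasp_force: 87.8
```

{"method": "drive_tool", "body": {
  "series": [0,0,0.03,-0.06,-0.2,0,0,0,0,0.06,-0.12,-0.4,0,0,0,0,0.06,-0.2,-0.6,0,0,0,0,0.06,-0.25,-0.82,0,0,0,0,0.06,-0.25,-0.82,0,0,0,0,0.06,-0.25,-0.82,0,0]
}}

```text
time: 43.48
eef_pos: [0.5658, 0.0011, 0.2293]
tool_rot: [[-0.995, -0.096, 0.003], [-0.096, 0.995, -0.001], [-0.002, -0.001, -1.0]]
ft_force: [-0.7, -0.0, -1.0]
opening: 0.0139
grasp_force: 88.0
```

```bash
python3 - <<'E'
from h import *
s=get_state();print(s["eef_pos"],s["opening"],s["grasp_force"])
plan(((.6251,-.1124,.215),0,0))
E
```

```text
[0.5658 0.0011 0.2293] 0.013898930408182639 88.00538063049316
turn [-0.001  0.002  0.061] shift [-0.32  -0.791  0.097]
```

{"method": "drive_tool", "body": {
  "series": [0,0,0.03,-0.08,-0.2,0,0,0,0,0.06,-0.16,-0.4,0,0,0,0,0.06,-0.24,-0.6,0,0,0,0,0.06,-0.32,-0.79,0.09,0,0,0,0.06,-0.32,-0.79,0.09,0,0,0,0.06,-0.32,-0.79,0.09,0,0,0,0.06,-0.32,-0.79,0.09,0]
}}

```text
time: 44.07
eef_pos: [0.6246, -0.1092, 0.2162]
tool_rot: [[-1.0, -0.007, 0.002], [-0.007, 1.0, -0.0], [-0.002, -0.0, -1.0]]
ft_force: [-0.8, 0.1, -1.1]
opening: 0.0142
grasp_force: 88.0
```

```bash
python3 - <<'E'
from h import *
s=get_state();print(s["eef_pos"],s["tool_rot"][:,2])
plan(((.6251,-.1124,.19),0,0),((.6251,-.1124,.178),0,0))
b=snapshot("scene");a=snapshot("top")
C=np.hstack([cv2.resize(b[130:190,270:350,::-1],(400,300),interpolation=2),cv2.resize(a[145:220,365:465,::-1],(400,300),interpolation=2)])
cv2.imwrite("pics/c9.png",C)
E
```

```text
[ 0.6246 -0.1092  0.2162] [ 0.0017 -0.0001 -1.    ]
turn [-0.     0.001  0.004] shift [-0.003 -0.022  0.175]
turn [0. 0. 0.] shift [0.   0.   0.08]
```

View pics/c9.png

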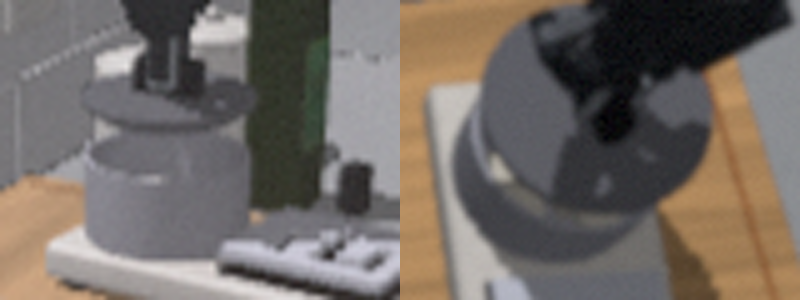

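{"method": "drive_tool", "body": {
  "series": [0,0,0,-0.003,-0.022,0.08,0,0,0,0,-0.003,-0.022,0.16,0,0,0,0,-0.003,-0.022,0.2,0,0,0,0,-0.003,-0.022,0.23,0,0,0,0,-0.003,-0.022,0.25,0,0,0,0,-0.003,-0.022,0.25,0,0,0,0,-0.003,-0.022,0.25,0]
}}

```text
time: 44.75
eef_pos: [0.626, -0.1136, 0.1796]
tool_rot: [[-1.0, -0.006, 0.004], [-0.006, 1.0, -0.001], [-0.004, -0.001, -1.0]]
ft_force: [-0.1, -0.4, -1.3]
opening: 0.0142
grasp_force: 88.1
```

{"method": "drive_tool", "body": {
  "series": [0,0,0,0,0,0.01,0,0,0,0,0,0,0.015,0,0,0,0,0,0,0.015,0,0,0,0,0,0,0.015,0]
}}

```text
time: 45.08
eef_pos: [0.6262, -0.1139, 0.1775]
tool_rot: [[-1.0, -0.005, 0.005], [-0.005, 1.0, -0.001], [-0.005, -0.001, -1.0]]
ft_force: [-0.7, 0.2, 1.2]
opening: 0.0139
grasp_force: 88.4
```

{"method": "drive_tool", "body": {
  "series": [0,0,0,0,0,0,0.15,0,0,0,0,0,0,0.3,0,0,0,0,0,0,0.5,0,0,0,0,0,0,0.5,0,0,0,0,0,0,0.5,0,0,0,0,0,-0.15,0.5,0,0,0,0,0,-0.4,0.5,0,0,0,0,0,-0.6,0.5,0,0,0,0,0,-0.6,0.5,0,0,0,0,0,-0.6,0.5]
}}

```text
time: 45.92
eef_pos: [0.6269, -0.1141, 0.2697]
tool_rot: [[-1.0, -0.005, 0.009], [-0.005, 1.0, -0.002], [-0.009, -0.002, -1.0]]
ft_force: [0.1, -0.1, 0.1]
opening: 0.0427
grasp_force: 0.0
```

{"method": "drive_tool", "body": {
  "series": [0,0,0,0.25,0,0,0.7,0,0,0,0.5,0,0,0.7,0,0,0,0.75,0,0,0.7,0,0,0,0.95,0,0,0.7,0,0,0,0.95,0,0,0.7,0,0,0,0.95,0,0,0.7,0,0,0,0.95,0,0,0.7]
}}

```text
time: 46.5
eef_pos: [0.4832, -0.1146, 0.2659]
tool_rot: [[-1.0, -0.005, 0.003], [-0.005, 1.0, -0.001], [-0.003, -0.001, -1.0]]
ft_force: [0.0, -0.6, 1.1]
opening: 0.0595
grasp_force: 0.0
```

```bash
python3 - <<'E'
from h import *
s=get_state();print(s["eef_pos"])
b=snapshot("scene");a=snapshot("top")
C=np.zeros((600,800,3),np.uint8)
C[:300,:400]=cv2.resize(b[140:200,275:355,::-1],(400,300),interpolation=2);C[:300,400:]=cv2.resize(a[145:220,365:465,::-1],(400,300),interpolation=2)
C[300:,:400]=cv2.resize(b[130:250,220:380,::-1],(400,300),interpolation=2)
C[300:,400:]=cv2.resize(a[170:260,240:360,::-1],(400,300),interpolation=2)
cv2.imwrite("pics/c10.png",C)
# expected seated cover outline + knob in load
plan(((.4864,-.1245,.18),-5.33,0),((.4864,-.1245,.143),-5.33,0))
t=np.linspace(0,2*np.pi,60)
P=proj("scene",np.c_[B[0]+.064*np.cos(t),B[1]+.064*np.sin(t),.149+0*t]);print("scene bbox in crop",((P.min(0)-[275,140])*5).round(),((P.max(0)-[275,140])*5).round())
P=proj("top",np.c_[B[0]+.064*np.cos(t),B[1]+.064*np.sin(t),.149+0*t]);print("top bbox",((P.min(0)-[365,145])*4+[400,0]).round(),((P.max(0)-[365,145])*4+[400,0]).round())
E
```

```text
[ 0.4832 -0.1146  0.2659]
turn [-0.001  0.002  0.063] shift [-0.013 -0.065  0.573]
turn [0. 0. 0.] shift [0.    0.    0.247]
scene bbox in crop [54. 64.] [231. 120.]
top bbox [466.  29.] [691. 234.]
```

View pics/c10.png

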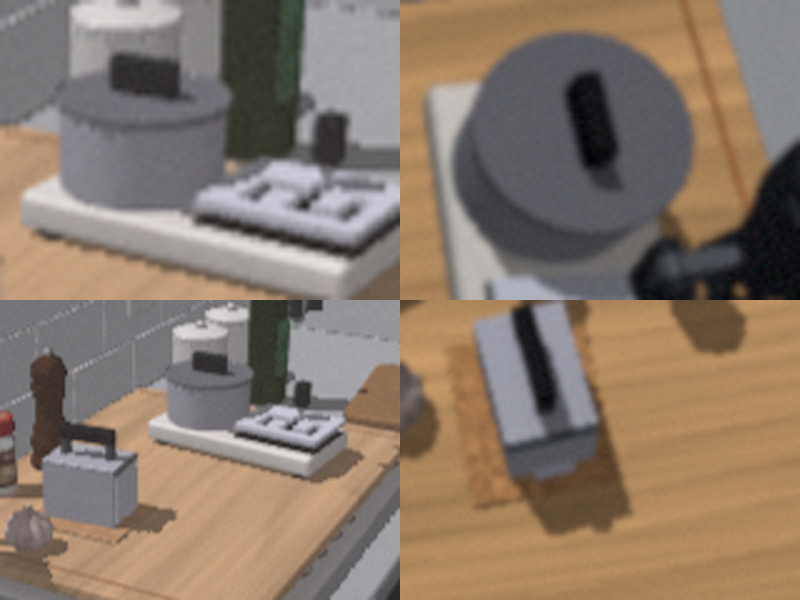

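{"method": "drive_tool", "body": {
  "series": [0,0,0.063,-0.013,-0.07,0.2,0.7,0,0,0.063,-0.013,-0.07,0.4,0.7,0,0,0.063,-0.013,-0.07,0.6,0.7,0,0,0.063,-0.013,-0.07,0.75,0.7,0,0,0.063,-0.013,-0.07,0.82,0.7,0,0,0.063,-0.013,-0.07,0.82,0.7,0,0,0.063,-0.013,-0.07,0.82,0.7],
  "squeeze": 35
}}

```text
time: 47.18
eef_pos: [0.486, -0.1251, 0.1426]
tool_rot: [[-0.996, 0.093, 0.002], [0.093, 0.996, -0.001], [-0.002, -0.0, -1.0]]
ft_force: [0.6, 1.1, -0.1]
opening: 0.0594
grasp_force: 0.0
```

{"method": "drive_tool", "body": {
  "series": [0,0,0,0,0,0,0,0,0,0,0,0,0,0,0,0,0,0,0,0,0,0,0,0,0,0,0,0,0,0,0,0,0,0,0,0,0,0,0,0,0,0,0,0,0,0,0,0,0]
}}

```text
time: 47.77
eef_pos: [0.4865, -0.1254, 0.1447]
tool_rot: [[-0.996, 0.093, 0.006], [0.093, 0.996, -0.002], [-0.006, -0.001, -1.0]]
ft_force: [0.5, 0.6, 5.9]
opening: 0.0194
grasp_force: 37.8
```

```bash
python3 - <<'E'
from h import *
s=get_state();print(s["eef_pos"],inG(s["eef_pos"])-[-107,-7,0],s["ft_force"],s["opening"],s["tool_rot"][:,0])
E
```

```text
[ 0.4865 -0.1254  0.1447] [ 35.1518 -18.9071  98.6518] [0.5054 0.5815 5.9187] 0.019420067339752885 [-0.9956  0.0933 -0.0063]
```

{"method": "drive_tool", "body": {
  "series": [0,0,0,0,0.04,0,0,0,0,0,0,0.08,0,0,0,0,0,0,0.12,0,0,0,0,0,0,0.128,0,0,0,0,0,0,0.128,0,0,0,0,0,0,0.128,0,0]
}}

```text
time: 48.27
eef_pos: [0.4882, -0.1061, 0.1446]
tool_rot: [[-0.996, 0.093, 0.006], [0.093, 0.996, -0.001], [-0.006, -0.001, -1.0]]
ft_force: [0.4, 0.4, 6.8]
opening: 0.0194
grasp_force: 37.9
```

{"method": "drive_tool", "body": {
  "series": [0,0,0,-0.04,0,0,0,0,0,0,-0.08,0,0,0,0,0,0,-0.12,0,0,0,0,0,0,-0.12,0,0,0]
}}

```text
time: 48.6
eef_pos: [0.5069, -0.1077, 0.1447]
tool_rot: [[-0.996, 0.093, 0.007], [0.093, 0.996, -0.001], [-0.007, -0.0, -1.0]]
ft_force: [0.9, 0.4, 5.9]
opening: 0.0193
grasp_force: 37.9
```

```bash
python3 - <<'E'
from h import *
s=get_state();print(s["eef_pos"],inG(s["eef_pos"])-[-107,-7,0],s["ft_force"],s["opening"],s["tool_rot"][:,0])
E
```

```text
[ 0.5069 -0.1077  0.1447] [53.8559  0.5941 98.6574] [0.8814 0.4029 5.924 ] 0.019304800657528237 [-0.9956  0.093  -0.0067]
```

Free running in the channel. Finish forward, then left.

{"method": "drive_tool", "body": {
  "series": [0,0,0,-0.04,0,0,0,0,0,0,-0.08,0,0,0,0,0,0,-0.107,0,0,0,0,0,0,-0.107,0,0,0,0,0,0,-0.107,0,0,0]
}}

```text
time: 49.02
eef_pos: [0.5226, -0.1091, 0.1447]
tool_rot: [[-0.996, 0.093, 0.007], [0.093, 0.996, -0.001], [-0.007, -0.0, -1.0]]
ft_force: [0.5, 1.6, 5.1]
opening: 0.0191
grasp_force: 37.8
```

{"method": "drive_tool", "body": {
  "series": [0,0,0,0,0.04,0,0,0,0,0,0,0.08,0,0,0,0,0,0,0.12,0,0,0,0,0,0,0.16,0,0,0,0,0,0,0.192,0,0,0,0,0,0,0.192,0,0,0,0,0,0,0.192,0,0,0,0,0,0,0.192,0,0]
}}

```text
time: 49.68
eef_pos: [0.525, -0.0799, 0.1446]
tool_rot: [[-0.996, 0.093, 0.006], [0.093, 0.996, -0.001], [-0.007, -0.0, -1.0]]
ft_force: [1.3, 0.8, 5.6]
opening: 0.0195
grasp_force: 37.9
```

```bash
python3 - <<'E'
from h import *
s=get_state();print(s["eef_pos"],inG(s["eef_pos"])-[-107,-7,0],s["ft_force"],s["opening"],s["tool_rot"][:,0])
E
```

```text
[ 0.525  -0.0799  0.1446] [69.3442 29.9553 98.624 ] [1.2534 0.8349 5.5515] 0.019517110954919967 [-0.9957  0.0926 -0.0065]
```

{"method": "drive_tool", "body": {
  "series": [0,0,0,0,0,0,0.5,0,0,0,0,0,0,0.5,0,0,0,0,0,0,0.5,0,0,0,0,0,0,0.5,0,0,0,0,0,-0.2,0.5,0,0,0,0,0,-0.5,0.5,0,0,0,0,0,-0.8,0.5,0,0,0,0,0,-0.8,0.5]
}}

```text
time: 50.35
eef_pos: [0.5263, -0.081, 0.2708]
tool_rot: [[-0.996, 0.094, 0.015], [0.094, 0.996, -0.003], [-0.015, -0.001, -1.0]]
ft_force: [2.1, -0.1, 0.4]
opening: 0.043
grasp_force: 0.0
```

{"method": "drive_tool", "body": {
  "series": [0,0,0,0.25,0,-0.1,0.5,0,0,0,0.5,0,-0.1,0.5,0,0,0,0.75,0,-0.1,0.5,0,0,0,1,0,-0.1,0.5,0,0,0,1,0,-0.1,0.5,0,0,0,1,0,-0.1,0.5,0,0,0,1,0,-0.1,0.5]
}}

```text
time: 50.93
eef_pos: [0.3746, -0.0666, 0.2783]
tool_rot: [[-0.996, 0.094, 0.005], [0.094, 0.996, -0.001], [-0.005, -0.001, -1.0]]
ft_force: [-0.4, -0.6, 0.4]
opening: 0.0425
grasp_force: 0.0
```

```bash
python3 - <<'E'
from h import *
b=snapshot("scene");a=snapshot("top")
C=np.zeros((600,800,3),np.uint8)
C[:300,:400]=cv2.resize(b[140:200,275:355,::-1],(400,300),interpolation=2);C[:300,400:]=cv2.resize(a[145:250,355:495,::-1],(400,300),interpolation=2)
C[300:,:400]=cv2.resize(b[130:250,220:380,::-1],(400,300),interpolation=2)
C[300:,400:]=cv2.resize(a[130:340,210:490,::-1],(400,300),interpolation=2)
cv2.imwrite("pics/c11.png",C)
K=G([[-.107+.07,-.0075+.03,.106]]);print(((proj("scene",K)-[275,140])*5),(proj("top",K)-[355,145])*400/140+[400,0])
print(get_state()["eef_pos"],get_state()["ft_force"])
E
```

```text
[[252.604  121.3542]] [[548.9673 213.7026]]
[ 0.3753 -0.0666  0.2781] [-0.5988  0.2233  0.7535]
```

View pics/c11.png

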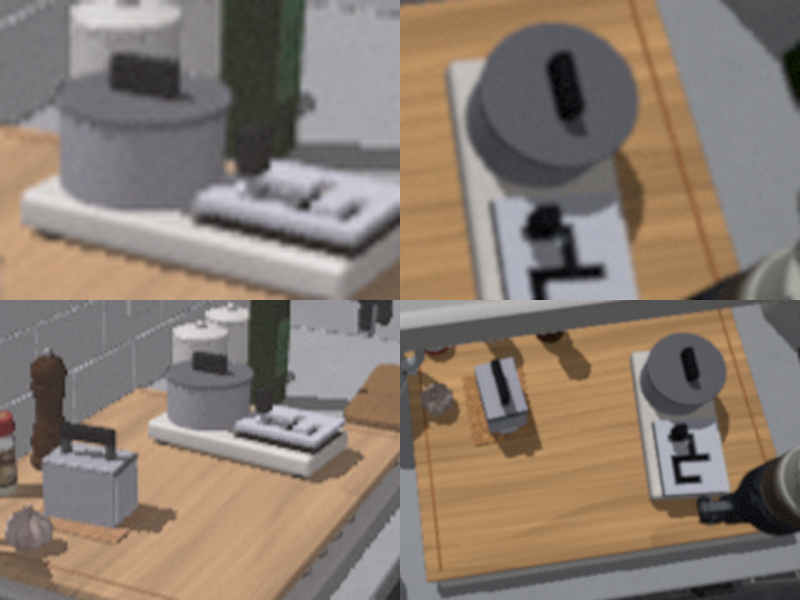

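```bash
python3 -c "
from rig import *
print(close_job())"
```

```text
the job is handed in; nothing more can be done
None
```

I handed the job in at about 51 s with every step done. The last pictures and arm readings show the lever in run, all eight lumps in the bowl (one spilled in the pour and was picked up), the caddy back on its mat and the cover seated. The judge's verdict was not shown.

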